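Fetch the pin gauge from its slide-lid case

ROBOT

A 6-joint arm with a two-finger parallel gripper is mounted at the origin on a cart in front of the work surface, level with it; the furniture and walls round the work are solid. World frame = base frame: x ahead of the robot, y to its left, z up, the work surface at z = 0. Lengths are in m, angles in rad, forces in N, time in s.
With the tool pointing down it reaches from about 0.25 to 0.725 m from the base axis. Payload 4 kg.
Tool frame: the origin (TCP) lies midway between the tips of the shut fingers; the grasp point (between the pads) lies 19 mm behind it; y points along the fingers, z is the direction in which the jaws open and shut, and the axes are right-handed (so a half turn about y gives the same grasp; the last joint's range is limited). The gripper opens to 85 mm and grips with 20 to 120 N. Pads are 22 mm wide; open, the fingers measure 114 mm over their backs; the gripper's body (76 mm by 85 mm) begins 54 mm behind the grasp point. The pads swing forward as they close: fully open they stand 13 mm farther back than shut.
Start: joints at [-1.108, 0.241, 0.005, 1.335, 0, 1.571], TCP at [0.223, -0.447, 0.231] pointing down, gripper open.
Joint ranges: [-2.72, 2.72], [-1.05, 1.87], [-1.09, 1.28], [-1.99, 2.15], [-1.42, 1.44], [-3.14, 3.14]. Speed limits (rad/s): [2.79, 2.79, 3.14, 3.14, 3.14, 3.14].

INTERFACE

Orientations are given as a rotation vector (axis times angle).
In Python, from plant import env, optics, order gives the robot as it stands.
- The arm moves only by the tool move_arm, never from a script. Its arguments are lists of equal length, an entry for each row: "delta_pos": the shift along the tool's x, y, z scaled (see below), a list of three; "dr": the turn, a rotation vector about the tool's x, y, z scaled (see below), a list of three; "grip": the closure, from 0 (fully open) to 1 (shut). A call has exactly 10 rows; each row shifts and turns the pose as measured when the row begins, along the tool's axes as they then stand; what a row does not reach is not made up. The controller multiplies each number of a shift by 0.08 m and each number of a turn by 0.5 rad. A row lasts 1/10 s, in which the tool goes at most 50 mm and 8.59 degrees, less where a joint would pass 70% of its speed; a pose out of reach is approached as far as the arm can. A call with a number of a shift or a turn outside -1 to 1 is refused whole. A call with a gripper value outside its range is refused whole. The fingers move at their own pace and stop on an object; "squeeze" is the grip in N (left out, the last holds). Time passes only in rows, so rows that do not move let the fingers close, or fill a call up. It gives the time, the measured TCP pose, the force and the opening at its end, in the units of the state.
- env.get_state(): the state, without advancing time (a new reading comes with each control period).
- optics.grab_frame(name): name is "side" or "top" or "wrist"; returns the picture (400x640x3 uint8, blue, green, red); there is no depth.
- optics.camera_info(name): a dict with "vertical_fov" (degrees; the focal length in pixels is half the picture's height over the tangent of half this angle, whatever the lens; pixels are square), "cx", "cy" (the principal point, pixels), "position" and "orientation" of the camera in the world. Camera axes: x right, y down, z forward; pixel columns grow to the right and rows downward; lengths in m; the calibration is good to about 2 mm. A picture is of the moment at which its call begins: read the wrist's pose just before it. camera_info takes no time and is no camera call; for the wrist camera it gives the pose at the moment of the call.
- order.finish_job(): hands the job in, once; it reports no verdict.
The state is a dict: "time": time; "joint_positions": joint angles; "joint_velocities": joint speeds; "joint_torque": joint torques, N m; "tool_pos": TCP position; "orientation": TCP orientation; "force": force on the tool from outside, world axes, zero at the start; "wrist_torque": the same for the moment, N m; "opening": opening from 0.0 (shut) to 1.0 (fully open).
Only numpy, scipy, OpenCV 4.12 (cv2) and the standard library are available. Lean on these libraries where they do the work, as an engineer would, in place of code of your own. Each camera call takes 0.05 s, during which the arm holds its last target.

TASK

Open the blue gauge case: lift its grey sliding lid up over the lip at the open end, slide it all the way out of its guides without forcing it, and lay it flat on the worktop, pull bar up. Then take the pin gauge out of the case and lay it, without dropping it, on the middle of the lot card, lengthwise along the card and clear of the clip. Leave the small red-capped bottle, the black ground-point box and the red parts tray where they are.

Things in the scene. Friction and masses are not known exactly. Their poses are not given: they have to be found in the camera images.
- case: Blue gauge case fixed to the worktop, 169 mm long (x) by 122 mm wide (y) over its aluminium guide frame. Origin: centre of its underside; z up. The lid slides out towards -x. Floor 16 mm up, cavity 142 x 96 mm, wall tops on which the lid lies 34 mm up. The guide frame is one piece (guides, lip, back stop), clamped on higher by u = 0 to 10 mm: u differs from case to case and is not given.
- case_lip (a point): Fixed point on the case at the open end (x = -82, y = 0, 38 mm up). The frame's end lip crosses here, from x = -84.5 to -79.5 mm, its top u above this point. The closed lid must rise more than 4 mm + u to pass over the lip; after 7 mm + u it touches the guide roofs. The 3 mm between must be found by feel. Pushing the lid hard on lip or roofs counts as forcing (40 N).
- case_guide (a point): Fixed point in the middle of the case, 46 mm up. The two side guides run along x from -84.5 to +84.5 mm: side plates with inner faces at y = +-56.5 mm, and over the lid's edges 4 mm thick roofs that reach in to y = +-47 mm, their underside u above this point. Lid off, the opening between the roofs is 94 mm wide. The back stop is at x = +79.5 mm.
- lid_grip (a point): Centre of the black pull bar on the lid, half-way up the bar. The bar is 12 mm thick (along the lid's x), 50 mm long (y) and stands 28 mm above the lid's top face. This point is 8 mm towards -x from the lid's middle and 19 mm above its underside. Axes as the lid's: -x is the way out, z up.
- lid_plate (a point): Centre of the lid's plate, half-way through it. Loose grey lid, 146 (x) x 108 (y) x 5 mm, 0.1 to 0.2 kg with its bar. Closed, it lies on the wall tops within 5 mm of the case's middle, 6.5 mm of play along x, edges under the roofs, front edge behind the lip, about 2.5 mm of play each side in the guides. z is the normal on the bar's side. It is out of the guides after about 160 mm towards the case's -x.
- lid: The same loose lid as a whole; origin at the centre of its underside, axes as at point lid_plate.
- gauge_mid (a point): Middle of the steel go / no-go pin gauge, half-way up: 106 mm long (its y), 0.11 kg, with a 10 mm square knurled grip from y = -24 to +32 mm and thinner pins at both ends, 11 mm wide and high. It lies loose on the case's floor under the lid, along the case's length within 10 degrees, some 25 mm or more from the side walls.
- gauge: The same pin gauge as a whole; origin at the middle of its underside, axes as at point gauge_mid.
- card: Lot card in a clip frame, fixed to the worktop: a flat plate 74 mm (x, -38 to +36 mm) by 104 mm (y), 3 mm thick, with a clip 13 mm high on its +x edge (x = 27 to 38 mm, y within 17 mm). Origin: centre of its underside, z up. The gauge belongs lengthwise along the card's y, over the origin or slightly to its -x side.
- free_patch (a point): Point on the clear stretch of worktop between the case and the robot, with room for the lid. About 0.09 m to its left (+y) stands a fixed clamp jig with a tall red handle, about 0.11 m to its right lies a low bundle of cut sticks; the lid must not come down on either.
- lamp_path (a point): Point on the worktop under the sloping arm of the fixed bench lamp. Its post rises 0.15 m nearer the robot and 0.06 m to the right of this point; from the post's top the arm runs ahead and to the left, 0.3 to 0.45 m above the worktop. Crossing from the left side to the case, keep the gripper above 0.48 m, or go round the robot's side of the post.
- flux: Bystander: white bottle with red cap and thin spout, 33 mm across, 93 mm high. Origin at the centre of its foot.
- ground_box: Bystander: black ground-point box with two brass studs, 39 x 55 x 24 mm. Origin at the centre of its underside.
- tray: Bystander: red open parts tray, 66 x 86 x 21 mm. Origin at the centre of its underside.

How it is judged:
By the outcome, as a careful person would: the job done as asked, in the order asked, and still so for the second after the job is handed in, with the robot touching nothing.
It also fails if it takes over 61 s, if anything falls off the work surface, if the arm or the gripper's body presses on something with over 40 N, if the wrist force passes 120 N, or if a joint passes its speed limit or range.

## Working session

There is one attempt and no reset: what is moved stays moved. The work goes in short steps, Python scripts to look and compute and a tool call to move; the robot and the scene stay as the last step left them, time stands still between calls to the robot, and variables do not carry over. Pictures are saved under pics/ and viewed, and the job is handed in when it is done.

Besides the shell and the picture viewer there is one more tool, called as name(argument=value, ...), one argument or row to a line, values as JSON. move_arm: Moves the arm, as the interface text tells. Its arguments: {"type":"object","properties":{"delta_pos":{"type":"array","items":{"type":"array","items":{"type":"number"}}},"dr":{"type":"array","items":{"type":"array","items":{"type":"number"}}},"grip":{"type":"array","items":{"type":"number"}},"squeeze":{"type":"number"}},"required":["delta_pos","dr","grip"]}

```bash
ls; mkdir -p pics; python3 - <<'E'
from plant import env, optics, order
import cv2
s=env.get_state();print(s)
for n in ["side","top","wrist"]:
    print(n,optics.camera_info(n))
    cv2.imwrite(f"pics/{n}0.png",optics.grab_frame(n))
E
```

```text
pics
{'time': 0.0, 'joint_positions': array([-1.10800005e+00,  2.41397039e-01,  3.72405338e-03,  1.33518262e+00,
       -3.32188873e-05,  1.57082479e+00]), 'joint_velocities': array([-0.00039721, -0.00123418, -0.00072739, -0.00021141, -0.00087243,
        0.00065928]), 'joint_torque': array([ 2.15035639e-04, -3.72319329e+01,  2.52407026e+01,  1.70027954e-02,
        3.59432420e-05, -8.62991811e-08]), 'tool_pos': array([ 0.22293779, -0.44684875,  0.23042084]), 'orientation': array([-0.46328741,  1.96623843, -1.96220895]), 'force': array([ 0.89793548,  0.48709154, -0.2321539 ]), 'wrist_torque': array([ 0.02029927, -0.05654392, -0.00203123]), 'opening': 0.9962342088071154}
side {'vertical_fov': 45.01247609011597, 'cx': 319.83974465293625, 'cy': 192.46942877160873, 'position': array([ 0.82669162, -0.87721859,  0.94161925]), 'orientation': array([-2.26335377, -0.27120603,  0.12016361])}
top {'vertical_fov': 50.14877109403571, 'cx': 316.58203768697217, 'cy': 197.1233404776159, 'position': array([0.47261615, 0.1146711 , 1.18919694]), 'orientation': array([-2.18655922,  2.15927893, -0.11211419])}
wrist {'vertical_fov': 65.94105468019258, 'cx': 320.1303559295135, 'cy': 198.67295914574515, 'position': array([ 0.28962845, -0.41352862,  0.37303862]), 'orientation': array([ 2.45197943, -1.51709875, -0.22468656])}
```

View pics/top0.png

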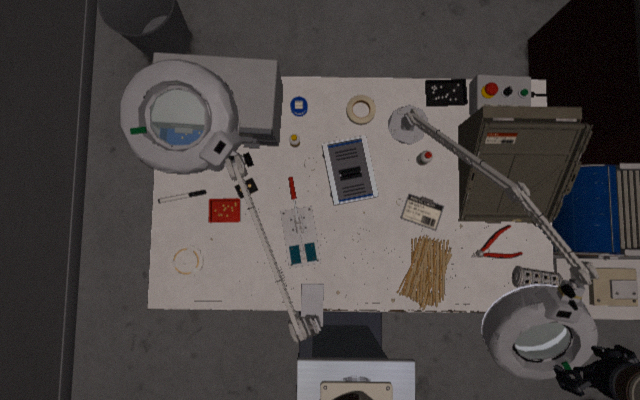

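View pics/side0.png

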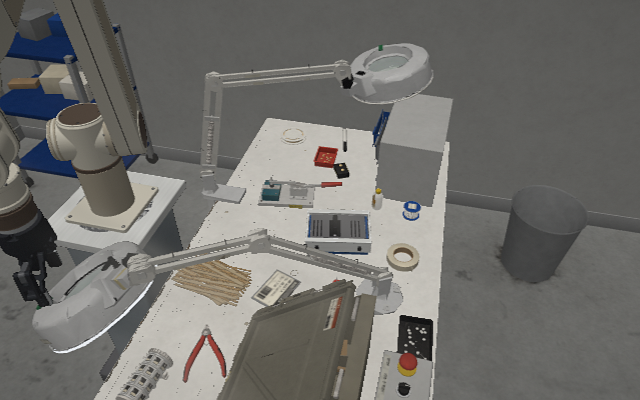

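View pics/wrist0.png

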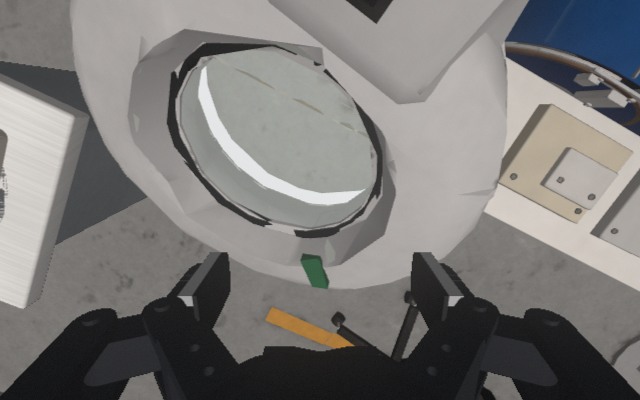

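```bash
cat > h.py <<'E'
import numpy as np,cv2
from scipy.spatial.transform import Rotation as R
from plant import env, optics, order
def ci(n): return optics.camera_info(n)
def cam(c):
    f=200/np.tan(np.radians(c["vertical_fov"])/2)
    return f,R.from_rotvec(c["orientation"]).as_matrix(),np.array(c["position"])
def ray(c,uv):
    f,M,p=cam(c);d=M@np.array([(uv[0]-c["cx"])/f,(uv[1]-c["cy"])/f,1.]);return p,d/np.linalg.norm(d)
def onz(c,uv,z):
    p,d=ray(c,uv);return p+d*(z-p[2])/d[2]
def proj(c,P):
    f,M,p=cam(c);q=M.T@(np.array(P)-p);return np.array([c["cx"]+f*q[0]/q[2],c["cy"]+f*q[1]/q[2]])
def tri(c1,a,c2,b):
    p,d=ray(c1,a);q,e=ray(c2,b);A=np.c_[d,-e];t=np.linalg.lstsq(A,q-p,rcond=None)[0]
    x,y=p+d*t[0],q+e*t[1];return (x+y)/2,np.linalg.norm(x-y)
def crop(img,x0,y0,x1,y1,k,name):
    cv2.imwrite(name,cv2.resize(img[y0:y1,x0:x1],None,fx=k,fy=k,interpolation=cv2.INTER_CUBIC))
E
python3 - <<'E'
from h import *
t=cv2.imread('pics/top0.png');s=cv2.imread('pics/side0.png')
crop(t,280,120,480,270,4,'pics/tc.png');crop(s,240,130,440,280,4,'pics/sc.png')
crop(t,440,180,640,400,2.7,'pics/tl.png')
a=ci('top');b=ci('side')
for n,p,z in [('bar',(350,172),.06),('card',(423,211),.003),('flux',(425,157),.09),('tray',(224,210),.02)]: print(n,onz(a,p,z))
# lamp points
print('lampR elbow?',tri(a,(516,187),b,(260,238)))
print('lampR head joint',tri(a,(588,272),b,(137,266)))
print('lampR head ctr',tri(a,(540,335),b,(92,300)))
print('lampR base top',tri(a,(410,118),b,(385,275)))
print('lampL posttop',tri(a,(300,328),b,(212,77)))
print('lampL end',tri(a,(235,155),b,(347,70)))
E
```

```text
bar [0.65292043 0.02183354 0.06      ]
card [ 0.55497091 -0.18660243  0.003     ]
flux [ 0.69029826 -0.17146313  0.09      ]
tray [0.54963838 0.3630934  0.02      ]
lampR elbow? (array([ 0.58272107, -0.30433366,  0.3092721 ]), np.float64(0.007345740325911534))
lampR head joint (array([ 0.41271062, -0.43281918,  0.32933512]), np.float64(0.004360893208058027))
lampR head ctr (array([ 0.25770707, -0.4147221 ,  0.16626541]), np.float64(0.001945465352668513))
lampR base top (array([ 0.80276947, -0.13649928,  0.07193629]), np.float64(0.006887857173634236))
lampL posttop (array([0.30704132, 0.13867244, 0.37540399]), np.float64(0.0032855552992267453))
lampL end (array([0.62917865, 0.26919122, 0.37171341]), np.float64(0.008928339873258214))
```

View pics/tc.png

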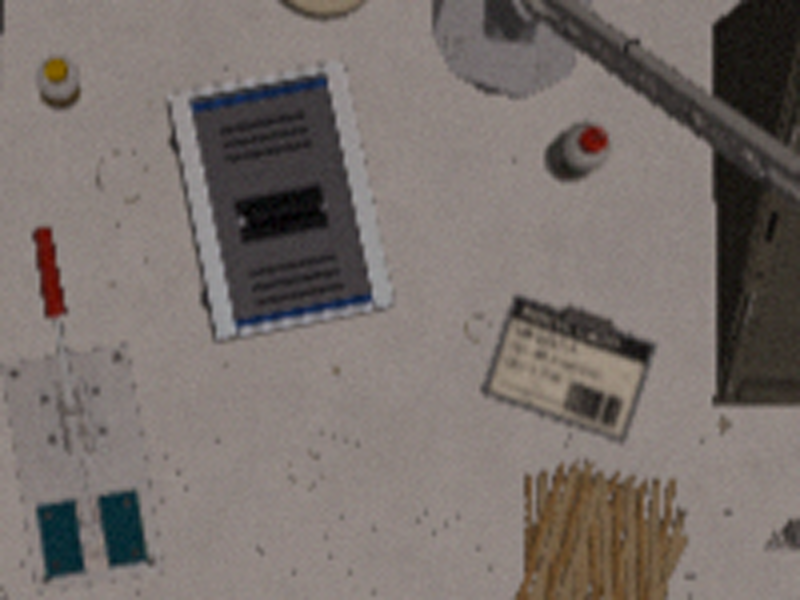

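View pics/sc.png

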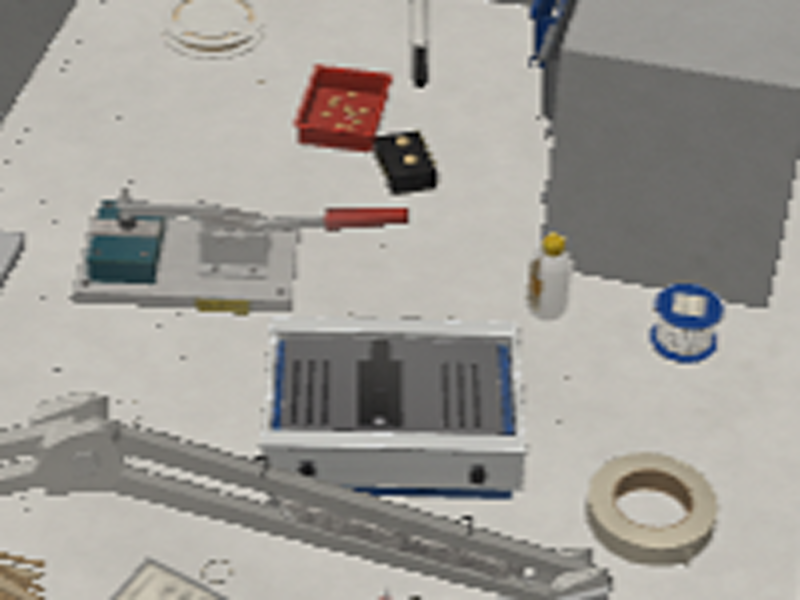

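View pics/tl.png

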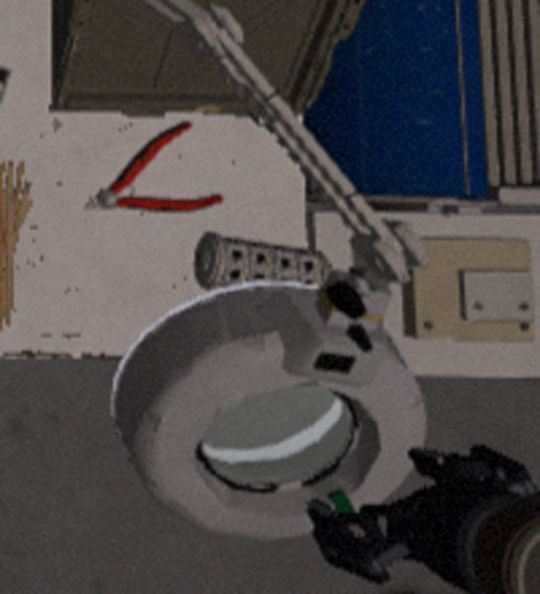

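```bash
python3 - <<'E'
from h import *
s=env.get_state();print(R.from_rotvec(s['orientation']).as_matrix().round(3))
a=ci('top')
k=lambda x,y:(280+x/4-.375,120+y/4-.375)
pts={}
for n,p,z in [('TL',(170,97),.054),('TR',(340,62),.054),('BR',(393,305),.054),('BL',(218,340),.054),
 ('barL',(240,216),.067),('barR',(326,200),.067),
 ('cTL',(516,297),.003),('cTR',(655,345),.003),('cBR',(625,440),.003),('cBL',(484,392),.003),
 ('jigBR',(155,560),.01),('jigTR',(125,345),.01),('stTL',(525,475),.005),('stBL',(520,590),.005),('flux',(575,160),.05)]:
    pts[n]=onz(a,k(*p),z);print(n,pts[n].round(4))
c=sum(pts[x] for x in ['TL','TR','BR','BL'])/4;print(c)
for a1,b1 in [('BL','TL'),('BR','TR'),('BR','BL'),('TR','TL'),('cBL','cTL'),('cBR','cTR'),('cTR','cTL'),('cBR','cBL')]:
    d=pts[b1]-pts[a1];print(a1,b1,np.linalg.norm(d),np.degrees(np.arctan2(d[1],d[0])))
print(sum(pts[x] for x in ['cTL','cTR','cBR','cBL'])/4)
E
```

```text
[[-0.895 -0.001  0.446]
 [-0.446  0.001 -0.895]
 [-0.    -1.    -0.002]]
TL [0.7297 0.097  0.054 ]
TR [ 0.7554 -0.0178  0.054 ]
BR [ 0.5904 -0.0534  0.054 ]
BL [0.5655 0.0633 0.054 ]
barL [0.6471 0.0499 0.067 ]
barR [ 0.6586 -0.0071  0.067 ]
cTL [ 0.6024 -0.147   0.003 ]
cTR [ 0.57   -0.2436  0.003 ]
cBR [ 0.5037 -0.2217  0.003 ]
cBL [ 0.5357 -0.1241  0.003 ]
jigBR [0.4177 0.1031 0.01  ]
jigTR [0.5648 0.1256 0.01  ]
stTL [ 0.4787 -0.1517  0.005 ]
stBL [ 0.4001 -0.1475  0.005 ]
flux [ 0.691  -0.1774  0.05  ]
[0.6602305  0.02225402 0.054     ]
BL TL 0.16769621395026618 11.624930838690624
BR TR 0.16878897807132986 12.18264152417478
BR BL 0.11933360133757857 102.06081832144405
TR TL 0.11770406865795278 102.59493638367829
cBL cTL 0.0704588084129419 -18.915082144695337
cBR cTR 0.06983525288651328 -18.30731403672066
cTR cTL 0.10194168959866064 71.47069234842189
cBR cBL 0.1026885517302128 71.81801291504112
[ 0.55296068 -0.18411318  0.003     ]
```

```bash
cat >> h.py <<'E'
def tool(): 
    s=env.get_state();return np.array(s['tool_pos']),R.from_rotvec(s['orientation']).as_matrix(),s
def ort(yaw,flip=False):
    # tool y down, tool z horizontal at angle yaw
    z=np.array([np.cos(yaw),np.sin(yaw),0]);y=np.array([0,0,-1.]);return np.c_[np.cross(y,z),y,z]
def plan(p,M,way):
    """way: list of (xyz, yaw, nrows); prints rows in move units"""
    out=[]
    for P,yaw,n in way:
        P=np.array(P);T=ort(yaw);rv=R.from_matrix(M.T@T).as_rotvec()
        p0,M0=p.copy(),M.copy()
        for i in range(n):
            pn=p0+(P-p0)*(i+1)/n;Mn=M0@R.from_rotvec(rv*(i+1)/n).as_matrix()
            d=M.T@(pn-p);r=R.from_matrix(M.T@Mn).as_rotvec()
            out.append((np.round(d/.08,3).tolist(),np.round(r/.5,3).tolist(),np.linalg.norm(d).round(4)))
            p,M=pn,Mn
    print([o[0] for o in out]);print([o[1] for o in out]);print(max(o[2] for o in out))
    return p,M
E
python3 - <<'E'
from h import *
p,M,s=tool();c=ci('wrist');f,C,cp=cam(c)
Ct=M.T@C;ct=M.T@(cp-p);print(Ct.round(4),ct.round(4),f);np.savez('wc.npz',Ct=Ct,ct=ct)
print(np.array(s['force']))
y=np.radians(12)
for hov in [(.65,.02,.2),(.65,.0,.2),(.65,-.03,.22),(.62,-.03,.25)]:
    T=ort(y);c2=dict(c);c2['position']=np.array(hov)+T@ct;c2['orientation']=R.from_matrix(T@Ct).as_rotvec()
    print(hov,[proj(c2,(.66+np.cos(y)*a-np.sin(y)*b,.022+np.sin(y)*a+np.cos(y)*b,.054)).round().tolist() for a,b in [(-84,61),(-84,-61),(84,-61),(84,61)] for a,b in [(a/1000,b/1000)]])
plan(p,M,[((.2229,-.4468,.40),np.radians(-63.5),4),((.56,-.12,.40),np.radians(-12),6)])
E
```

```text
[[ 2.000e-04  9.572e-01  2.896e-01]
 [-1.700e-03 -2.896e-01  9.572e-01]
 [ 1.000e+00 -7.000e-04  1.600e-03]] [-0.0745 -0.1425 -0.0004] 308.3200917493492
[-0.99001361 -0.08870788 -0.33967926]
(0.65, 0.02, 0.2) [[239.0, 121.0], [248.0, 244.0], [412.0, 244.0], [424.0, 121.0]]
(0.65, 0.0, 0.2) [[242.0, 98.0], [251.0, 226.0], [418.0, 226.0], [430.0, 98.0]]
(0.65, -0.03, 0.22) [[251.0, 66.0], [259.0, 193.0], [421.0, 193.0], [433.0, 66.0]]
(0.62, -0.03, 0.25) [[287.0, 76.0], [290.0, 191.0], [438.0, 191.0], [451.0, 76.0]]
[[0.0, -0.529, -0.002], [0.0, -0.529, -0.001], [0.0, -0.529, -0.001], [0.0, -0.529, -0.001], [-0.932, -0.0, -0.296], [-0.966, -0.0, -0.153], [-0.978, -0.0, -0.008], [-0.968, -0.0, 0.138], [-0.937, -0.0, 0.281], [-0.884, -0.0, 0.418]]
[[0.001, 0.0, -0.0], [0.001, 0.0, -0.0], [0.001, 0.0, -0.0], [0.001, 0.0, -0.0], [0.0, -0.3, -0.0], [0.0, -0.3, -0.0], [0.0, -0.3, -0.0], [0.0, -0.3, -0.0], [0.0, -0.3, -0.0], [0.0, -0.3, -0.0]]
0.0783
```

move_arm(
  delta_pos=[
    [0, -0.53, 0],
    [0, -0.53, 0],
    [0, -0.53, 0],
    [0, -0.53, 0],
    [-0.58, 0, -0.18],
    [-0.6, 0, -0.1],
    [-0.61, 0, 0],
    [-0.6, 0, 0.09],
    [-0.58, 0, 0.18],
    [-0.55, 0, 0.26],
  ],
  dr=[
    [0, 0, 0],
    [0, 0, 0],
    [0, 0, 0],
    [0, 0, 0],
    [0, -0.3, 0],
    [0, -0.3, 0],
    [0, -0.3, 0],
    [0, -0.3, 0],
    [0, -0.3, 0],
    [0, -0.3, 0],
  ],
  grip=[0, 0, 0, 0, 0, 0, 0, 0, 0, 0],
)

```text
time: 1.15
tool_pos: [0.4339, -0.2407, 0.4029]
orientation: [-1.101, 1.368, -1.349]
force: [-0.3, -0.7, -0.9]
opening: 1.002
```

```bash
python3 - <<'E'
from h import *
p,M,s=tool();print(p,np.degrees(np.arctan2(M[1,2],M[0,2])))
plan(p,M,[((.65,-.01,.21),np.radians(12),10)])
E
```

```text
[ 0.43386651 -0.24071659  0.40288809] -11.821132516590053
[[-0.335, 0.243, 0.207], [-0.327, 0.243, 0.221], [-0.318, 0.242, 0.234], [-0.308, 0.242, 0.247], [-0.298, 0.242, 0.259], [-0.287, 0.242, 0.271], [-0.276, 0.242, 0.283], [-0.264, 0.241, 0.294], [-0.252, 0.241, 0.305], [-0.239, 0.241, 0.315]]
[[0.001, -0.083, -0.002], [0.001, -0.083, -0.002], [0.001, -0.083, -0.002], [0.001, -0.083, -0.002], [0.001, -0.083, -0.002], [0.001, -0.083, -0.002], [0.001, -0.083, -0.002], [0.001, -0.083, -0.002], [0.001, -0.083, -0.002], [0.001, -0.083, -0.002]]
0.037
```

move_arm(
  delta_pos=[
    [-0.335, 0.243, 0.207],
    [-0.327, 0.243, 0.221],
    [-0.318, 0.242, 0.234],
    [-0.308, 0.242, 0.247],
    [-0.298, 0.242, 0.259],
    [-0.287, 0.242, 0.271],
    [-0.276, 0.242, 0.283],
    [-0.264, 0.241, 0.294],
    [-0.252, 0.241, 0.305],
    [-0.239, 0.241, 0.315],
  ],
  dr=[
    [0, -0.083, 0],
    [0, -0.083, 0],
    [0, -0.083, 0],
    [0, -0.083, 0],
    [0, -0.083, 0],
    [0, -0.083, 0],
    [0, -0.083, 0],
    [0, -0.083, 0],
    [0, -0.083, 0],
    [0, -0.083, 0],
  ],
  grip=[0, 0, 0, 0, 0, 0, 0, 0, 0, 0],
)

```text
time: 2.15
tool_pos: [0.6563, 0.0072, 0.2024]
orientation: [-1.307, 1.042, -1.027]
force: [1.0, -0.5, 0.0]
opening: 1.0
```

```bash
python3 - <<'E'
from h import *
import pickle
p,M,s=tool();print(p,np.degrees(np.arctan2(M[1,2],M[0,2])),M.round(4))
c=ci('wrist');im=optics.grab_frame('wrist');cv2.imwrite('pics/w1.png',im);pickle.dump(c,open('w1.pkl','wb'));print(c)
crop(im,200,50,460,250,3,'pics/w1c.png')
E
```

```text
[0.65628038 0.00720995 0.20241773] 13.426433393894335 [[ 0.2322 -0.0048  0.9727]
 [-0.9726  0.0082  0.2322]
 [-0.0091 -1.     -0.0028]]
{'vertical_fov': 65.94105468019258, 'cx': 320.1303559295135, 'cy': 198.67295914574515, 'position': array([0.64067369, 0.07832011, 0.34561881]), 'orientation': array([2.8376693 , 0.33450726, 0.04313836])}
```

View pics/w1.png

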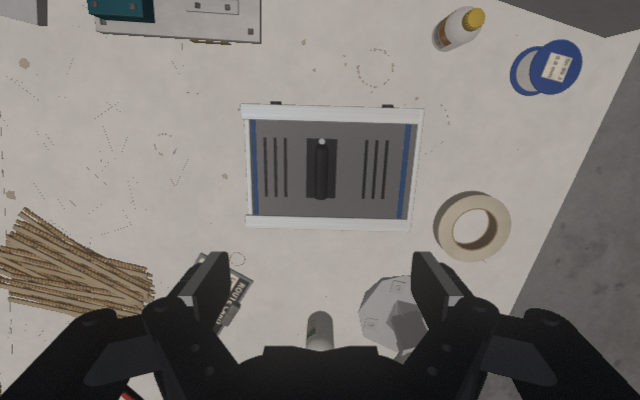

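View pics/w1c.png

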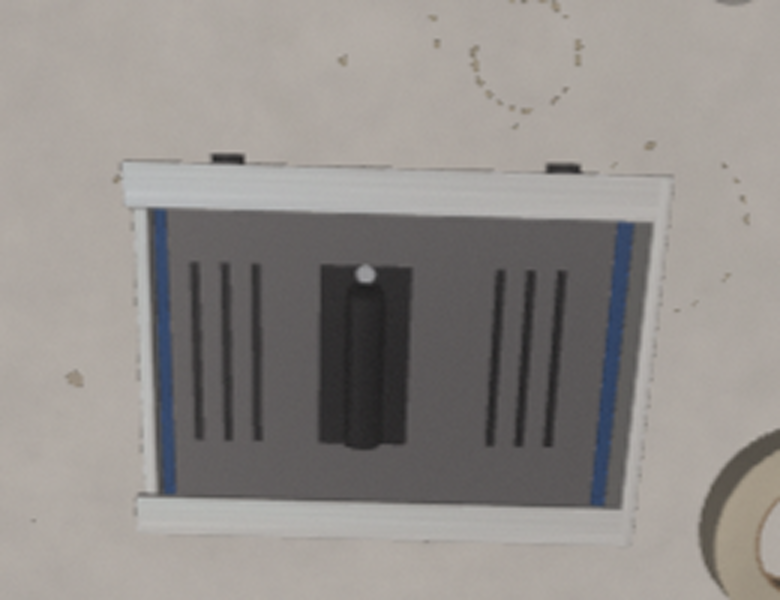

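```bash
cat > m1.py <<'E'
from h import *
import pickle
c=pickle.load(open('w1.pkl','rb'))
k=lambda x,y:(200+x/3-1/3,50+y/3-1/3)
def geo(z):
    L=lambda q:onz(c,k(*q),z)
    uo=[L((122,160)),L((670,176))];lo=[L((138,533)),L((630,545))]
    d=(uo[1]-uo[0])+(lo[1]-lo[0]);yaw=np.arctan2(d[1],d[0]);n=np.array([-np.sin(yaw),np.cos(yaw),0])
    w=n@((uo[0]+uo[1])/2-(lo[0]+lo[1])/2)
    ui=[L((150,208)),L((640,221))];li=[L((160,494)),L((625,507))]
    wi=n@((ui[0]+ui[1])/2-(li[0]+li[1])/2)
    ctr=sum(uo+lo)/4
    return w,wi,np.degrees(yaw),ctr,np.linalg.norm(uo[1]-uo[0]),np.linalg.norm(lo[1]-lo[0])
for z in [.048,.052,.056,.06]: print(z,geo(z))
for q,z in [((347,285),.066),((383,285),.066),((345,447),.066),((382,447),.066),((365,273),.053),((320,265),.039),((411,267),.039),((407,444),.039),((319,442),.039)]: print(q,onz(c,k(*q),z).round(4))
E
python3 m1.py
```

```text
0.048 (np.float64(0.12271658039347744), np.float64(0.09464544068747534), np.float64(11.906800887837383), array([0.66248556, 0.02273798, 0.048     ]), np.float64(0.16889463550329561), np.float64(0.17000276330401623))
0.052 (np.float64(0.12106726825720326), np.float64(0.09337340496525794), np.float64(11.906800887837381), array([0.66219241, 0.023485  , 0.052     ]), np.float64(0.16662468981874334), np.float64(0.1677179243701214))
0.056 (np.float64(0.1194179561209291), np.float64(0.09210136924304049), np.float64(11.906800887837377), array([0.66189926, 0.02423203, 0.056     ]), np.float64(0.1643547441341911), np.float64(0.16543308543622656))
0.06 (np.float64(0.11776864398465495), np.float64(0.09082933352082309), np.float64(11.906800887837381), array([0.66160611, 0.02497905, 0.06      ]), np.float64(0.16208479844963883), np.float64(0.16314824650233165))
(347, 285) [0.6429 0.0465 0.066 ]
(383, 285) [0.6533 0.049  0.066 ]
(345, 447) [ 0.6538 -0.0029  0.066 ]
(382, 447) [ 6.651e-01 -2.000e-04  6.600e-02]
(365, 273) [0.6476 0.0499 0.053 ]
(320, 265) [0.633  0.0477 0.039 ]
(411, 267) [0.6621 0.0539 0.039 ]
(407, 444) [ 0.6756 -0.0047  0.039 ]
(319, 442) [ 0.6459 -0.0111  0.039 ]
```

```bash
python3 - <<'E'
from h import *
p,M,s=tool();print(p)
plan(p,M,[((.6538,.0231,.055),np.radians(12.3),7)])
E
```

```text
[0.6573051  0.01174082 0.1969507 ]
[[-0.018, 0.254, 0.0], [-0.018, 0.254, 0.0], [-0.019, 0.254, -0.0], [-0.019, 0.254, -0.001], [-0.02, 0.254, -0.001], [-0.02, 0.254, -0.001], [-0.021, 0.254, -0.001]]
[[0.002, 0.007, -0.004], [0.002, 0.007, -0.004], [0.002, 0.007, -0.004], [0.002, 0.007, -0.004], [0.002, 0.007, -0.004], [0.002, 0.007, -0.004], [0.002, 0.007, -0.004]]
0.0203
```

move_arm(
  delta_pos=[
    [-0.019, 0.254, 0],
    [-0.019, 0.254, 0],
    [-0.019, 0.254, 0],
    [-0.02, 0.254, 0],
    [-0.02, 0.254, 0],
    [-0.02, 0.2, 0],
    [-0.02, 0.1, 0],
    [0, 0.05, 0],
    [0, 0, 0],
    [0, 0, 0],
  ],
  dr=[
    [0.002, 0.007, -0.004],
    [0.002, 0.007, -0.004],
    [0.002, 0.007, -0.004],
    [0.002, 0.007, -0.004],
    [0.002, 0.007, -0.004],
    [0.002, 0.007, -0.004],
    [0.002, 0.007, -0.004],
    [0, 0, 0],
    [0, 0, 0],
    [0, 0, 0],
  ],
  grip=[0, 0, 0, 0, 0, 0, 0, 0, 0, 0],
)

```text
time: 3.2
tool_pos: [0.651, 0.0262, 0.0556]
orientation: [-1.313, 1.054, -1.042]
force: [-0.5, -0.4, 0.6]
opening: 0.996
```

```bash
python3 - <<'E'
from h import *
p,M,s=tool();print(p,np.degrees(np.arctan2(M[1,2],M[0,2])),s['force'])
c=ci('wrist');im=optics.grab_frame('wrist');cv2.imwrite('pics/w2.png',im)
cv2.imwrite('pics/s2.png',optics.grab_frame('side')[150:290,220:440].repeat(3,0).repeat(3,1))
p,M,s=tool();print(p)
plan(p,M,[((.6538,.0231,.044),np.radians(12.3),4)])
E
```

```text
[0.6509665  0.02619998 0.05560882] 12.516883092190742 [-0.53704427 -0.36941306  0.61508585]
[0.65124564 0.02617891 0.05596825]
[[0.011, 0.037, 0.006], [0.011, 0.037, 0.006], [0.011, 0.037, 0.006], [0.011, 0.037, 0.006]]
[[0.005, 0.002, -0.0], [0.005, 0.002, -0.0], [0.005, 0.002, -0.0], [0.005, 0.002, -0.0]]
0.0032
```

View pics/w2.png

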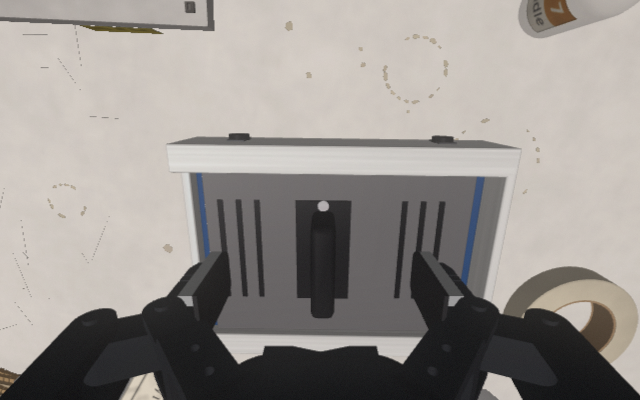

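View pics/s2.png

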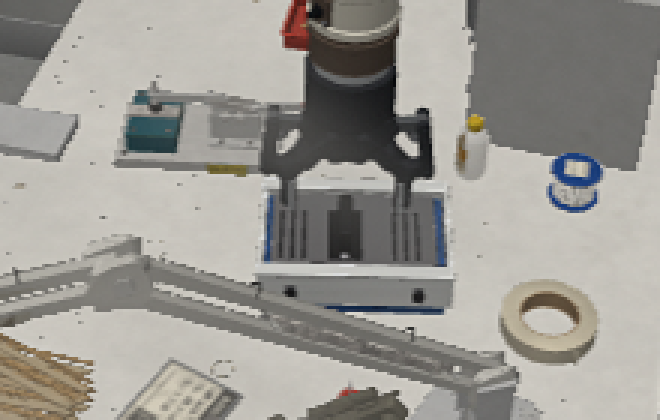

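```bash
python3 - <<'E'
from h import *
im=cv2.imread('pics/w2.png');crop(im,150,120,350,220,4,'pics/w2a.png');crop(im,340,120,540,220,4,'pics/w2b.png')
E
```

```text
(no output)
```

View pics/w2a.png

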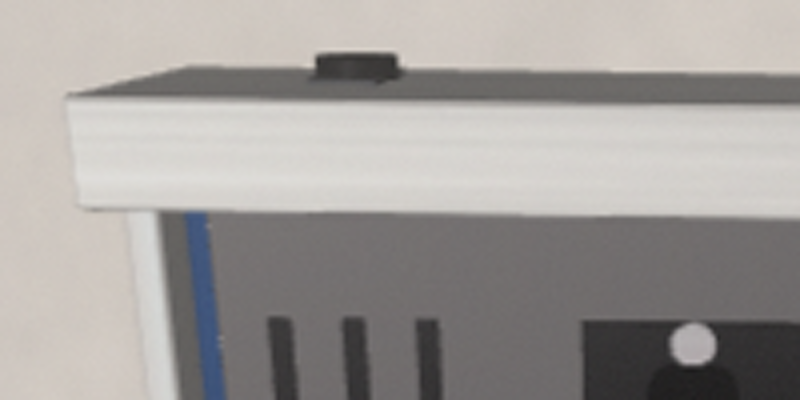

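View pics/w2b.png

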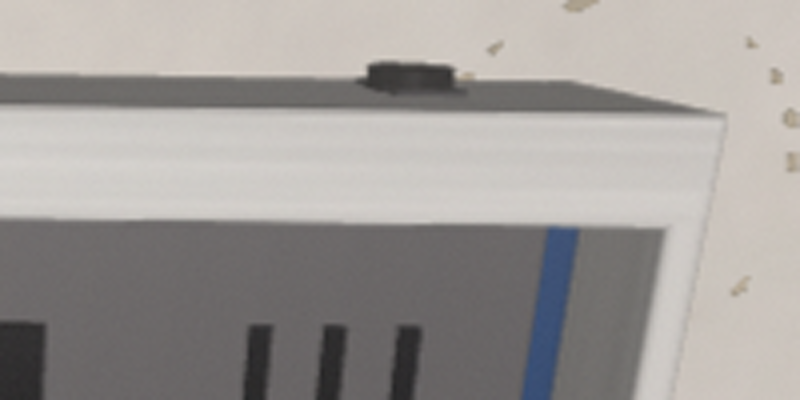

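```bash
python3 - <<'E'
from h import *
c=ci('wrist');print(c['position'])
from scipy.optimize import brentq
f=lambda z:np.linalg.norm(onz(c,(166.6,143.4),z)-onz(c,(521.1,148.2),z))-.169
z=brentq(f,.02,.09);print(z)
a,b=onz(c,(166.6,143.4),z),onz(c,(521.1,148.2),z);d=b-a;y=np.arctan2(d[1],d[0]);print(np.degrees(y))
print((a+b)/2+np.array([np.sin(y),-np.cos(y),0])*.061)
E
```

```text
[0.63750172 0.09901395 0.1985226 ]
0.05037528698287552
11.810725923770498
[0.66314558 0.02325891 0.05037529]
```

move_arm(
  delta_pos=[
    [0.011, 0.037, 0.008],
    [0.011, 0.037, 0.008],
    [0.011, 0.037, 0.008],
    [0.011, 0.037, 0.008],
    [0, 0, 0],
    [0, 0, 0],
    [0, 0, 0],
    [0, 0, 0],
    [0, 0, 0],
    [0, 0, 0],
  ],
  dr=[
    [0.005, 0.003, 0],
    [0.005, 0.003, 0],
    [0.005, 0.003, 0],
    [0.005, 0.003, 0],
    [0, 0, 0],
    [0, 0, 0],
    [0, 0, 0],
    [0, 0, 0],
    [0, 0, 0],
    [0, 0, 0],
  ],
  grip=[0, 0, 0, 0, 0, 1, 1, 1, 1, 1],
  squeeze=40,
)

```text
time: 4.3
tool_pos: [0.656, 0.0227, 0.0453]
orientation: [-1.299, 1.049, -1.054]
force: [-3.0, -0.4, 0.8]
opening: 0.144
```

```bash
python3 - <<'E'
from h import *
p,M,s=tool();print(p,np.degrees(np.arctan2(M[1,2],M[0,2])),M.round(4),s['force'],s['opening'])
cv2.imwrite('pics/w3.png',optics.grab_frame('wrist'))
p,M,s=tool();print(p,s['force'],s['opening'])
E
```

```text
[0.65597437 0.02271312 0.04534983] 12.116026916435988 [[ 2.099e-01  4.000e-03  9.777e-01]
 [-9.777e-01  5.000e-04  2.099e-01]
 [ 4.000e-04 -1.000e+00  4.000e-03]] [-3.04411323 -0.35716782  0.77898937] 0.14364387326660238
[0.65634814 0.02272821 0.04570983] [ 1.34433705 -0.13692945 -0.9719903 ] 0.13023504601626534
```

View pics/w3.png

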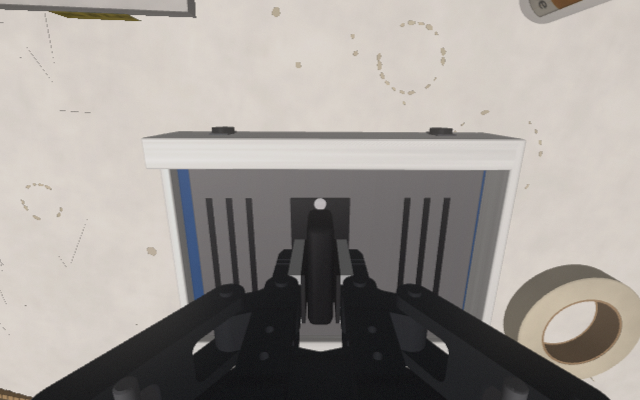

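move_arm(
  delta_pos=[
    [0, -0.006, 0],
    [0, -0.006, 0],
    [0, -0.006, 0],
    [0, -0.006, 0],
    [0, -0.006, 0],
    [0, -0.006, 0],
    [0, -0.006, 0],
    [0, -0.006, 0],
    [0, 0, 0],
    [0, 0, 0],
  ],
  dr=[
    [0, 0, 0],
    [0, 0, 0],
    [0, 0, 0],
    [0, 0, 0],
    [0, 0, 0],
    [0, 0, 0],
    [0, 0, 0],
    [0, 0, 0],
    [0, 0, 0],
    [0, 0, 0],
  ],
  grip=[1, 1, 1, 1, 1, 1, 1, 1, 1, 1],
)

```text
time: 5.35
tool_pos: [0.6553, 0.0228, 0.0483]
orientation: [-1.3, 1.051, -1.053]
force: [1.1, 0.3, -1.0]
opening: 0.13
```

```bash
cat > st.py <<'E'
from h import *
p,M,s=tool();print(p.round(5),np.degrees(np.arctan2(M[1,2],M[0,2])).round(2),M.round(4).tolist(),s['force'].round(2),s['wrist_torque'].round(3),s['opening'])
E
python3 st.py
```

```text
[0.65527 0.02281 0.04834] 12.12 [[0.21, 0.0022, 0.9777], [-0.9777, 0.0005, 0.21], [-0.0001, -1.0, 0.0022]] [ 1.11  0.32 -1.04] [0.001 0.01  0.048] 0.13009718561278
```

move_arm(
  delta_pos=[
    [0, -0.006, 0],
    [0, -0.006, 0],
    [0, -0.006, 0],
    [0, -0.006, 0],
    [0, -0.006, 0],
    [0, -0.006, 0],
    [0, 0, 0],
    [0, 0, 0],
    [0, 0, 0],
    [0, 0, 0],
  ],
  dr=[
    [0, 0, 0],
    [0, 0, 0],
    [0, 0, 0],
    [0, 0, 0],
    [0, 0, 0],
    [0, 0, 0],
    [0, 0, 0],
    [0, 0, 0],
    [0, 0, 0],
    [0, 0, 0],
  ],
  grip=[1, 1, 1, 1, 1, 1, 1, 1, 1, 1],
)

```text
time: 6.35
tool_pos: [0.6553, 0.0228, 0.0515]
orientation: [-1.3, 1.051, -1.053]
force: [0.5, -0.3, -1.3]
opening: 0.131
```

```bash
python3 st.py
```

```text
[0.65526 0.02279 0.05153] 12.12 [[0.21, 0.0022, 0.9777], [-0.9777, 0.0005, 0.21], [-0.0, -1.0, 0.0023]] [ 0.52 -0.29 -1.33] [ 0.009  0.009 -0.009] 0.13061050953400669
```

move_arm(
  delta_pos=[
    [0, -0.003, 0],
    [0, -0.003, 0],
    [0, -0.003, 0],
    [0, -0.003, 0],
    [0, 0, 0],
    [0, 0, 0],
    [0, 0, 0],
    [0, 0, 0],
    [0, 0, 0],
    [0, 0, 0],
  ],
  dr=[
    [0, 0, 0],
    [0, 0, 0],
    [0, 0, 0],
    [0, 0, 0],
    [0, 0, 0],
    [0, 0, 0],
    [0, 0, 0],
    [0, 0, 0],
    [0, 0, 0],
    [0, 0, 0],
  ],
  grip=[1, 1, 1, 1, 1, 1, 1, 1, 1, 1],
)

```text
time: 7.35
tool_pos: [0.6552, 0.0228, 0.0525]
orientation: [-1.3, 1.051, -1.053]
force: [0.5, -0.4, -1.4]
opening: 0.132
```

```bash
python3 st.py
```

```text
[0.65521 0.02279 0.05251] 12.12 [[0.21, 0.0021, 0.9777], [-0.9777, 0.0006, 0.21], [-0.0001, -1.0, 0.0021]] [ 0.52 -0.4  -1.41] [0.009 0.014 0.026] 0.13220034107587467
```

move_arm(
  delta_pos=[
    [0, -0.003, 0],
    [0, -0.003, 0],
    [0, -0.003, 0],
    [0, -0.003, 0],
    [0, 0, 0],
    [0, 0, 0],
    [0, 0, 0],
    [0, 0, 0],
    [0, 0, 0],
    [0, 0, 0],
  ],
  dr=[
    [0, 0, 0],
    [0, 0, 0],
    [0, 0, 0],
    [0, 0, 0],
    [0, 0, 0],
    [0, 0, 0],
    [0, 0, 0],
    [0, 0, 0],
    [0, 0, 0],
    [0, 0, 0],
  ],
  grip=[1, 1, 1, 1, 1, 1, 1, 1, 1, 1],
)

```text
time: 8.35
tool_pos: [0.6552, 0.0228, 0.0535]
orientation: [-1.3, 1.051, -1.053]
force: [-0.0, 0.1, -1.8]
opening: 0.134
```

```bash
python3 st.py
```

```text
[0.65521 0.02279 0.05355] 12.12 [[0.2099, 0.0021, 0.9777], [-0.9777, 0.0005, 0.2099], [-0.0001, -1.0, 0.0021]] [-0.02  0.14 -1.82] [0.006 0.062 0.033] 0.13428232762853884
```

move_arm(
  delta_pos=[
    [0, -0.003, 0],
    [0, -0.003, 0],
    [0, -0.003, 0],
    [0, 0, 0],
    [0, 0, 0],
    [0, 0, 0],
    [0, 0, 0],
    [0, 0, 0],
    [0, 0, 0],
    [0, 0, 0],
  ],
  dr=[
    [0, 0, 0],
    [0, 0, 0],
    [0, 0, 0],
    [0, 0, 0],
    [0, 0, 0],
    [0, 0, 0],
    [0, 0, 0],
    [0, 0, 0],
    [0, 0, 0],
    [0, 0, 0],
  ],
  grip=[1, 1, 1, 1, 1, 1, 1, 1, 1, 1],
)

```text
time: 9.35
tool_pos: [0.6551, 0.0228, 0.0542]
orientation: [-1.3, 1.051, -1.053]
force: [0.5, -1.1, -2.1]
opening: 0.129
```

```bash
python3 - <<'E'
exec(open('st.py').read())
im=optics.grab_frame('wrist');cv2.imwrite('pics/w4.png',im)
E
```

```text
[0.65512 0.02279 0.05419] 12.12 [[0.2099, 0.0018, 0.9777], [-0.9777, 0.0005, 0.2099], [-0.0001, -1.0, 0.0019]] [ 0.47 -1.07 -2.09] [ 0.014  0.017 -0.028] 0.12902299298546144
```

View pics/w4.png

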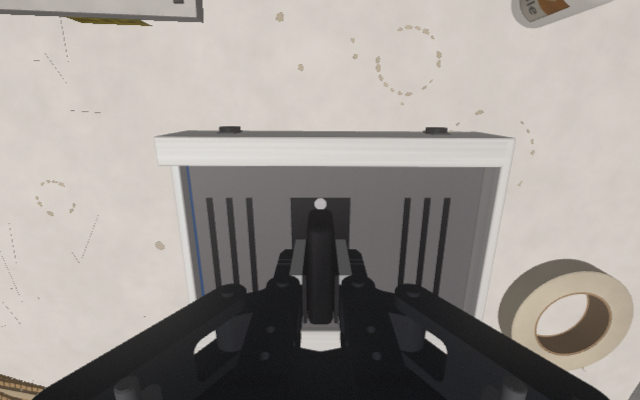

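move_arm(
  delta_pos=[
    [0, -0.003, 0],
    [0, -0.003, 0],
    [0, -0.003, 0],
    [0, -0.003, 0],
    [0, 0, 0],
    [0, 0, 0],
    [0, 0, 0],
    [0, 0, 0],
    [0, 0, 0],
    [0, 0, 0],
  ],
  dr=[
    [0, 0, 0],
    [0, 0, 0],
    [0, 0, 0],
    [0, 0, 0],
    [0, 0, 0],
    [0, 0, 0],
    [0, 0, 0],
    [0, 0, 0],
    [0, 0, 0],
    [0, 0, 0],
  ],
  grip=[1, 1, 1, 1, 1, 1, 1, 1, 1, 1],
)

```text
time: 10.4
tool_pos: [0.6551, 0.0228, 0.0542]
orientation: [-1.301, 1.051, -1.052]
force: [1.2, -0.1, -4.0]
opening: 0.127
```

```bash
python3 st.py
```

```text
[0.65513 0.0228  0.05423] 12.12 [[0.21, 0.0014, 0.9777], [-0.9777, 0.0004, 0.21], [-0.0001, -1.0, 0.0014]] [ 1.18 -0.13 -4.02] [ 0.025 -0.191  0.01 ] 0.12711909745261707
```

move_arm(
  delta_pos=[
    [0, 0.004, 0],
    [0, 0.004, 0],
    [0, 0.004, 0],
    [0, 0.004, 0],
    [0, 0, 0],
    [0, 0, 0],
    [0, 0, 0],
    [0, 0, -0.012],
    [0, 0, -0.012],
    [0, 0, 0],
  ],
  dr=[
    [0, 0, 0],
    [0, 0, 0],
    [0, 0, 0],
    [0, 0, 0],
    [0, 0, 0],
    [0, 0, 0],
    [0, 0, 0],
    [0, 0, 0],
    [0, 0, 0],
    [0, 0, 0],
  ],
  grip=[1, 1, 1, 1, 1, 1, 1, 1, 1, 1],
)

```text
time: 11.4
tool_pos: [0.6532, 0.0224, 0.054]
orientation: [-1.3, 1.051, -1.053]
force: [-0.1, 0.7, -1.3]
opening: 0.132
```

```bash
python3 st.py
```

```text
[0.65316 0.02237 0.054  ] 12.12 [[0.21, 0.0021, 0.9777], [-0.9777, 0.0006, 0.21], [-0.0001, -1.0, 0.0021]] [-0.14  0.73 -1.26] [ 0.01  -0.079  0.004] 0.13182298135601814
```

move_arm(
  delta_pos=[
    [0, 0.008, 0],
    [0, 0.008, 0],
    [0, 0, 0],
    [0, 0, 0],
    [0, 0, 0],
    [0, 0, 0],
    [0, 0, 0],
    [0, 0, 0],
    [0, 0, 0],
    [0, 0, 0],
  ],
  dr=[
    [0, 0, 0],
    [0, 0, 0],
    [0, 0, 0],
    [0, 0, 0],
    [0, 0, 0],
    [0, 0, 0],
    [0, 0, 0],
    [0, 0, 0],
    [0, 0, 0],
    [0, 0, 0],
  ],
  grip=[1, 1, 1, 1, 1, 1, 1, 1, 1, 1],
)

```text
time: 12.4
tool_pos: [0.6532, 0.0223, 0.0525]
orientation: [-1.3, 1.051, -1.053]
force: [-0.8, 1.4, -0.6]
opening: 0.13
```

```bash
python3 st.py
```

```text
[0.65315 0.02233 0.05254] 12.12 [[0.2099, 0.002, 0.9777], [-0.9777, 0.0006, 0.2099], [-0.0001, -1.0, 0.0021]] [-0.79  1.36 -0.59] [ 0.012  0.018 -0.02 ] 0.13048834473458237
```

move_arm(
  delta_pos=[
    [0, 0, -0.015],
    [0, 0, -0.02],
    [0, 0, -0.02],
    [0, 0, -0.02],
    [0, 0, -0.02],
    [0, 0, -0.02],
    [0, 0, -0.02],
    [0, 0, -0.02],
    [0, 0, -0.02],
    [0, 0, -0.02],
  ],
  dr=[
    [0, 0, 0],
    [0, 0, 0],
    [0, 0, 0],
    [0, 0, 0],
    [0, 0, 0],
    [0, 0, 0],
    [0, 0, 0],
    [0, 0, 0],
    [0, 0, 0],
    [0, 0, 0],
  ],
  grip=[1, 1, 1, 1, 1, 1, 1, 1, 1, 1],
)

```text
time: 13.4
tool_pos: [0.6366, 0.0188, 0.0526]
orientation: [-1.3, 1.051, -1.053]
force: [-0.5, 0.0, -1.6]
opening: 0.129
```

```bash
python3 st.py
```

```text
[0.63655 0.01877 0.05262] 12.12 [[0.2099, 0.0021, 0.9777], [-0.9777, 0.0005, 0.2099], [-0.0001, -1.0, 0.0022]] [-0.49  0.04 -1.59] [-0.024  0.002 -0.015] 0.12870254739727824
```

move_arm(
  delta_pos=[
    [0, 0, -0.05],
    [0, 0, -0.05],
    [0, 0, -0.06],
    [0, 0, -0.06],
    [0, 0, -0.06],
    [0, 0, -0.06],
    [0, 0, -0.06],
    [0, 0, -0.06],
    [0, 0, -0.06],
    [0, 0, -0.06],
  ],
  dr=[
    [0, 0, 0],
    [0, 0, 0],
    [0, 0, 0],
    [0, 0, 0],
    [0, 0, 0],
    [0, 0, 0],
    [0, 0, 0],
    [0, 0, 0],
    [0, 0, 0],
    [0, 0, 0],
  ],
  grip=[1, 1, 1, 1, 1, 1, 1, 1, 1, 1],
)

```text
time: 14.4
tool_pos: [0.5872, 0.0081, 0.0528]
orientation: [-1.3, 1.05, -1.053]
force: [-0.5, 0.3, -1.4]
opening: 0.128
```

```bash
python3 - <<'E'
exec(open('st.py').read())
a=np.radians(11.9);d=p-[.663,.0233,0];print(d[0]*np.cos(a)+d[1]*np.sin(a),-d[0]*np.sin(a)+d[1]*np.cos(a))
E
```

```text
[0.58716 0.00814 0.05278] 12.12 [[0.2099, 0.0024, 0.9777], [-0.9777, 0.0005, 0.2099], [0.0, -1.0, 0.0024]] [-0.49  0.34 -1.4 ] [ 0.016 -0.058  0.001] 0.1279957772250806
-0.07733994738634842 0.0008034233421959601
```

move_arm(
  delta_pos=[
    [0, 0.001, -0.07],
    [0, 0.001, -0.07],
    [0, 0.001, -0.07],
    [0, 0.001, -0.07],
    [0, 0.001, -0.07],
    [0, 0.001, -0.07],
    [0, 0.001, -0.07],
    [0, 0.001, -0.07],
    [0, 0.001, -0.07],
    [0, 0, -0.07],
  ],
  dr=[
    [0, 0, 0],
    [0, 0, 0],
    [0, 0, 0],
    [0, 0, 0],
    [0, 0, 0],
    [0, 0, 0],
    [0, 0, 0],
    [0, 0, 0],
    [0, 0, 0],
    [0, 0, 0],
  ],
  grip=[1, 1, 1, 1, 1, 1, 1, 1, 1, 1],
)

```text
time: 15.4
tool_pos: [0.5276, -0.0046, 0.0521]
orientation: [-1.3, 1.05, -1.053]
force: [0.6, -0.6, -1.2]
opening: 0.13
```

```bash
python3 - <<'E'
exec(open('st.py').read())
a=np.radians(11.9);d=p-[.663,.0233,0];print(d[0]*np.cos(a)+d[1]*np.sin(a),-d[0]*np.sin(a)+d[1]*np.cos(a))
E
```

```text
[ 0.5276  -0.00464  0.05209] 12.12 [[0.2099, 0.003, 0.9777], [-0.9777, 0.0005, 0.2099], [0.0002, -1.0, 0.003]] [ 0.61 -0.56 -1.25] [-0.032 -0.011  0.022] 0.1299211575774495
-0.13824855285443016 0.0005762362446692995
```

move_arm(
  delta_pos=[
    [0, -0.002, -0.075],
    [0, -0.002, -0.075],
    [0, -0.001, -0.075],
    [0, -0.001, -0.075],
    [0, -0.001, -0.075],
    [0, 0, -0.075],
    [0, 0, -0.075],
    [0, 0, -0.075],
    [0, 0, 0],
    [0, 0, 0],
  ],
  dr=[
    [0, 0, 0],
    [0, 0, 0],
    [0, 0, 0],
    [0, 0, 0],
    [0, 0, 0],
    [0, 0, 0],
    [0, 0, 0],
    [0, 0, 0],
    [0, 0, 0],
    [0, 0, 0],
  ],
  grip=[1, 1, 1, 1, 1, 1, 1, 1, 1, 1],
)

```text
time: 16.4
tool_pos: [0.4755, -0.0158, 0.0528]
orientation: [-1.299, 1.05, -1.054]
force: [0.4, 0.0, -2.0]
opening: 0.13
```

```bash
python3 - <<'E'
exec(open('st.py').read())
a=np.radians(11.9);d=p-[.663,.0233,0];print(d[0]*np.cos(a)+d[1]*np.sin(a),-d[0]*np.sin(a)+d[1]*np.cos(a))
im=optics.grab_frame('top');cv2.imwrite('pics/t5.png',im);crop(im,270,100,470,310,3.5/1.25,'pics/t5c.png')
im=optics.grab_frame('side');cv2.imwrite('pics/s5.png',im);crop(im,160,130,400,330,3,'pics/s5c.png')
E
```

```text
[ 0.47554 -0.01582  0.05283] 12.1 [[0.2096, 0.0031, 0.9778], [-0.9778, 0.0005, 0.2096], [0.0002, -1.0, 0.0031]] [ 0.42  0.02 -1.97] [-0.016  0.002 -0.015] 0.1298833449457062
-0.19149795620365667 0.0003721422433809879
```

View pics/t5c.png

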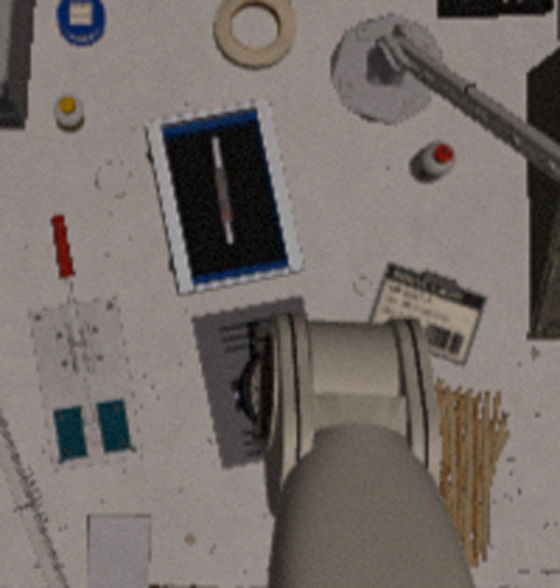

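View pics/s5c.png

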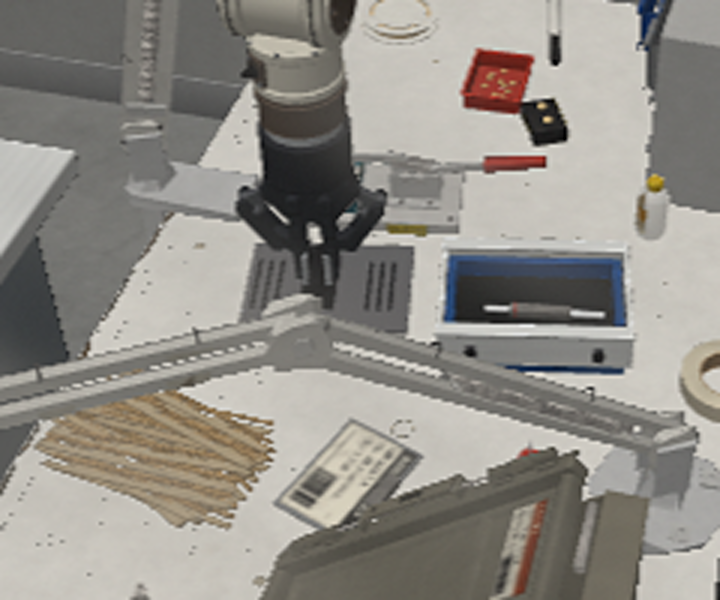

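move_arm(
  delta_pos=[
    [0, 0.04, -0.06],
    [0, 0.06, -0.06],
    [0, 0.08, -0.06],
    [0, 0.08, -0.04],
    [0, 0.08, -0.02],
    [0, 0.06, 0],
    [0, 0.035, 0],
    [0, 0.015, 0],
    [0, 0.005, 0],
    [0, 0, 0],
  ],
  dr=[
    [0, 0, 0],
    [0, 0, 0],
    [0, 0, 0],
    [0, 0, 0],
    [0, 0, 0],
    [0, 0, 0],
    [0, 0, 0],
    [0, 0, 0],
    [0, 0, 0],
    [0, 0, 0],
  ],
  grip=[1, 1, 1, 1, 1, 1, 1, 1, 1, 1],
)

```text
time: 17.5
tool_pos: [0.4555, -0.02, 0.0122]
orientation: [-1.3, 1.051, -1.053]
force: [0.7, -0.4, -1.0]
opening: 0.132
```

```bash
python3 st.py
```

```text
[ 0.45554 -0.02     0.01223] 12.12 [[0.21, 0.002, 0.9777], [-0.9777, 0.0005, 0.21], [-0.0001, -1.0, 0.002]] [ 0.74 -0.37 -1.  ] [ 0.018  0.    -0.014] 0.13191029886470026
```

move_arm(
  delta_pos=[
    [0, 0.005, 0],
    [0, 0.005, 0],
    [0, 0.005, 0],
    [0, 0, 0],
    [0, 0, 0],
    [0, 0, 0],
    [0, 0, 0],
    [0, 0, 0],
    [0, 0, 0],
    [0, 0, 0],
  ],
  dr=[
    [0, 0, 0],
    [0, 0, 0],
    [0, 0, 0],
    [0, 0, 0],
    [0, 0, 0],
    [0, 0, 0],
    [0, 0, 0],
    [0, 0, 0],
    [0, 0, 0],
    [0, 0, 0],
  ],
  grip=[1, 1, 1, 1, 1, 1, 1, 1, 1, 1],
)

```text
time: 18.5
tool_pos: [0.4566, -0.02, 0.0118]
orientation: [-1.299, 1.049, -1.054]
force: [0.1, 0.4, -2.1]
opening: 0.133
```

```bash
python3 st.py
```

```text
[ 0.45664 -0.01999  0.01182] 12.13 [[0.21, 0.0043, 0.9777], [-0.9777, 0.0005, 0.21], [0.0004, -1.0, 0.0043]] [ 0.14  0.43 -2.05] [ 0.001 -0.01   0.039] 0.13253669624424796
```

move_arm(
  delta_pos=[
    [0, 0.008, 0],
    [0, 0.008, 0],
    [0, 0, 0],
    [0, 0, 0],
    [0, 0, 0],
    [0, 0, 0],
    [0, 0, 0],
    [0, 0, 0],
    [0, 0, 0],
    [0, 0, 0],
  ],
  dr=[
    [0, 0, 0],
    [0, 0, 0],
    [0, 0, 0],
    [0, 0, 0],
    [0, 0, 0],
    [0, 0, 0],
    [0, 0, 0],
    [0, 0, 0],
    [0, 0, 0],
    [0, 0, 0],
  ],
  grip=[1, 1, 1, 1, 1, 1, 1, 1, 1, 1],
)

```text
time: 19.5
tool_pos: [0.4569, -0.02, 0.0115]
orientation: [-1.298, 1.048, -1.054]
force: [-0.1, 0.3, -0.2]
opening: 0.128
```

```bash
python3 st.py
```

```text
[ 0.45688 -0.02001  0.01152] 12.13 [[0.2101, 0.0049, 0.9777], [-0.9777, 0.0003, 0.2101], [0.0007, -1.0, 0.0048]] [-0.13  0.28 -0.19] [-0.025  0.199 -0.048] 0.12809604835740787
```

move_arm(
  delta_pos=[
    [0, 0, 0],
    [0, 0, 0],
    [0, 0, 0],
    [0, 0, 0],
    [0, -0.1, 0],
    [0, -0.3, 0],
    [0, -0.5, 0],
    [0, -0.5, 0],
    [0, -0.5, 0],
    [0, -0.4, 0],
  ],
  dr=[
    [0, 0, 0],
    [0, 0, 0],
    [0, 0, 0],
    [0, 0, 0],
    [0, 0, 0],
    [0, 0, 0],
    [0, 0, 0],
    [0, 0, 0],
    [0, 0, 0],
    [0, 0, 0],
  ],
  grip=[0.7, 0.4, 0, 0, 0, 0, 0, 0, 0, 0],
)

```text
time: 20.5
tool_pos: [0.4519, -0.0199, 0.1997]
orientation: [-1.305, 1.057, -1.048]
force: [0.3, -0.3, -0.5]
opening: 1.002
```

```bash
python3 - <<'E'
exec(open('st.py').read())
print(s['joint_positions'].round(3))
im=optics.grab_frame('wrist');cv2.imwrite('pics/w6.png',im)
t=cv2.imread('pics/t5.png');a=ci('top');
for q in [(216,138),(229,242)]: print(onz(a,(270+q[0]/2.8-.3,100+q[1]/2.8-.3),.0215))
E
```

```text
[ 0.45195 -0.01991  0.19975] 12.12 [[0.21, -0.0058, 0.9777], [-0.9777, 0.0009, 0.21], [-0.0021, -1.0, -0.0055]] [ 0.34 -0.25 -0.47] [ 0.005 -0.093 -0.01 ] 1.0023576098348732
[-4.400e-02  1.690e-01 -1.690e-01  1.238e+00  1.000e-03  1.315e+00]
[0.72355382 0.02773625 0.0215    ]
[0.61980235 0.01439521 0.0215    ]
```

View pics/w6.png

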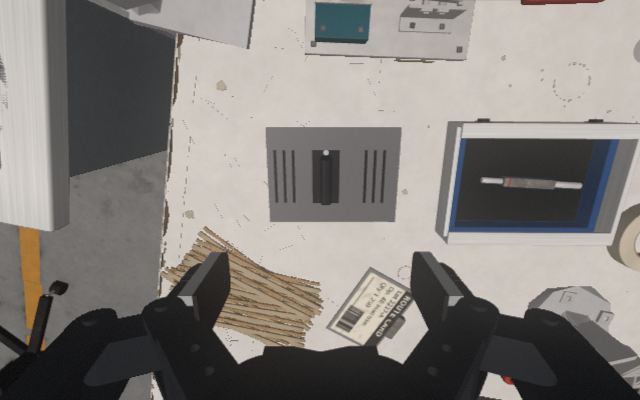

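```bash
python3 - <<'E'
from h import *
p,M,s=tool();print(p)
plan(p,M,[((.66,.020,.17),np.radians(97),10)])
E
```

```text
[ 0.45497408 -0.02000387  0.2050333 ]
[[0.005, 0.045, 0.261], [0.043, 0.045, 0.257], [0.081, 0.045, 0.248], [0.117, 0.044, 0.233], [0.15, 0.044, 0.214], [0.18, 0.044, 0.189], [0.206, 0.044, 0.161], [0.227, 0.044, 0.129], [0.244, 0.044, 0.094], [0.255, 0.044, 0.057]]
[[-0.001, -0.296, 0.001], [-0.001, -0.296, 0.001], [-0.001, -0.296, 0.001], [-0.001, -0.296, 0.001], [-0.001, -0.296, 0.001], [-0.001, -0.296, 0.001], [-0.001, -0.296, 0.001], [-0.001, -0.296, 0.001], [-0.001, -0.296, 0.001], [-0.001, -0.296, 0.001]]
0.0212
```

move_arm(
  delta_pos=[
    [0.005, 0.045, 0.261],
    [0.043, 0.045, 0.257],
    [0.081, 0.045, 0.248],
    [0.117, 0.044, 0.233],
    [0.15, 0.044, 0.214],
    [0.18, 0.044, 0.189],
    [0.206, 0.044, 0.161],
    [0.227, 0.044, 0.129],
    [0.22, 0.03, 0.08],
    [0.15, 0, 0.04],
  ],
  dr=[
    [0, -0.296, 0],
    [0, -0.296, 0],
    [0, -0.296, 0],
    [0, -0.296, 0],
    [0, -0.296, 0],
    [0, -0.296, 0],
    [0, -0.296, 0],
    [0, -0.296, 0],
    [0, -0.296, 0],
    [0, -0.28, 0],
  ],
  grip=[0.5, 0.5, 0.5, 0.5, 0.5, 0.5, 0.5, 0.5, 0.5, 0.5],
)

```text
time: 21.55
tool_pos: [0.6564, 0.0214, 0.1843]
orientation: [-1.569, -0.123, 0.099]
force: [-0.1, 0.7, -1.2]
opening: 0.501
```

```bash
python3 - <<'E'
exec(open('st.py').read())
import pickle
c=ci('wrist');im=optics.grab_frame('wrist');cv2.imwrite('pics/w7.png',im);pickle.dump(c,open('w7.pkl','wb'))
crop(im,200,60,440,260,3.3,'pics/w7c.png')
E
```

```text
[0.65641 0.02135 0.18426] 98.09 [[0.9899, 0.0153, -0.1407], [0.1407, -0.0001, 0.9901], [0.0151, -0.9999, -0.0023]] [-0.05  0.66 -1.21] [ 0.065  0.004 -0.029] 0.5008031124578362
```

View pics/w7.png

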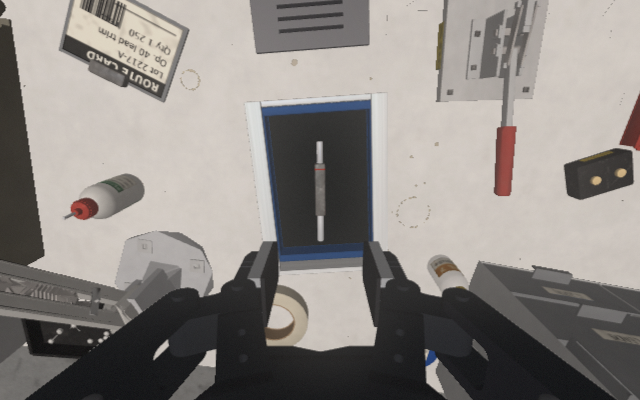

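```bash
python3 - <<'E'
from h import *
import pickle
c=pickle.load(open('w7.pkl','rb'));im=cv2.imread('pics/w7.png')
g=im.max(2);roi=np.zeros_like(g);roi[125:250,290:350]=1
m=((g>70)&(roi>0)).astype(np.uint8)
n,l,st,ce=cv2.connectedComponentsWithStats(m);i=1+np.argmax(st[1:,4]);print(st[i],ce[i])
ys,xs=np.nonzero(l==i);pts=np.c_[xs,ys].astype(np.float32)
vx,vy,x0,y0=cv2.fitLine(pts,cv2.DIST_HUBER,0,.01,.01).ravel()
t=(pts-[x0,y0])@[vx,vy];e=[(x0+vx*k,y0+vy*k) for k in(t.min()-.5,t.max()+.5)]
for z in [.0215,.0245]:
  P=[onz(c,q,z) for q in e];d=P[0]-P[1];print(P,(P[0]+P[1])/2,np.linalg.norm(d),np.degrees(np.arctan2(d[1],d[0]))%180)
for yv in (165,215): print(onz(c,(x0+(yv-y0)/vy*vx,yv),.025))
p,M,s=tool();print(p)
plan(p,M,[((.672,.0215,.06),np.radians(98),8)])
E
```

```text
[314 141  12 101 869] [319.52704258 190.46835443]
[array([0.61910681, 0.01456047, 0.0215    ]), array([0.72616375, 0.03099105, 0.0215    ])] [0.67263528 0.02277576 0.0215    ] 0.10831044309803195 8.725391284439524
[array([0.61874294, 0.01453365, 0.0245    ]), array([0.724744  , 0.03080217, 0.0245    ])] [0.67174347 0.02266791 0.0245    ] 0.10724220127992354 8.725391284439524
[0.64241056 0.01817088 0.025     ]
[0.69456322 0.02617499 0.025     ]
[0.6578513  0.0219267  0.18413199]
[[0.019, 0.194, -0.003], [0.019, 0.194, -0.003], [0.019, 0.194, -0.004], [0.02, 0.194, -0.004], [0.02, 0.194, -0.004], [0.021, 0.194, -0.004], [0.021, 0.194, -0.004], [0.021, 0.194, -0.004]]
[[0.001, 0.001, 0.004], [0.001, 0.001, 0.004], [0.001, 0.001, 0.004], [0.001, 0.001, 0.004], [0.001, 0.001, 0.004], [0.001, 0.001, 0.004], [0.001, 0.001, 0.004], [0.001, 0.001, 0.004]]
0.0156
```

```bash
python3 - <<'E'
from h import *
p,M,s=tool()
plan(p,M,[((.672,.0225,.04),np.radians(98.7),8)])
E
```

```text
[[0.018, 0.226, -0.002], [0.019, 0.226, -0.002], [0.019, 0.225, -0.002], [0.02, 0.225, -0.002], [0.02, 0.225, -0.002], [0.021, 0.225, -0.002], [0.021, 0.225, -0.002], [0.022, 0.225, -0.002]]
[[0.001, -0.002, 0.004], [0.001, -0.002, 0.004], [0.001, -0.002, 0.004], [0.001, -0.002, 0.004], [0.001, -0.002, 0.004], [0.001, -0.002, 0.004], [0.001, -0.002, 0.004], [0.001, -0.002, 0.004]]
0.0181
```

move_arm(
  delta_pos=[
    [0.018, 0.2, -0.002],
    [0.019, 0.226, -0.002],
    [0.019, 0.225, -0.002],
    [0.02, 0.225, -0.002],
    [0.02, 0.225, -0.002],
    [0.021, 0.225, -0.002],
    [0.02, 0.15, -0.002],
    [0.01, 0.08, -0.002],
    [0, 0.03, 0],
    [0, 0, 0],
  ],
  dr=[
    [0, -0.002, 0.004],
    [0, -0.002, 0.004],
    [0, -0.002, 0.004],
    [0, -0.002, 0.004],
    [0, -0.002, 0.004],
    [0, -0.002, 0.004],
    [0, -0.002, 0.004],
    [0, -0.002, 0.004],
    [0, 0, 0],
    [0, 0, 0],
  ],
  grip=[0.5, 0.5, 0.5, 0.5, 0.5, 0.5, 0.5, 0.5, 0.5, 0.5],
)

```text
time: 22.6
tool_pos: [0.67, 0.0218, 0.0562]
orientation: [-1.571, -0.106, 0.103]
force: [-0.2, -0.3, 0.1]
opening: 0.499
```

```bash
python3 - <<'E'
exec(open('st.py').read())
im=optics.grab_frame('wrist');cv2.imwrite('pics/w8.png',im)
p,M,s=tool();print(p)
plan(p,M,[((.672,.0225,.0175),np.radians(98.7),5)])
E
```

```text
[0.67    0.0218  0.05624] 97.63 [[0.9911, 0.0022, -0.1328], [0.1329, -0.0023, 0.9911], [0.0018, -1.0, -0.0025]] [-0.19 -0.26  0.15] [ 0.01   0.025 -0.034] 0.4990583254474226
[0.67025879 0.02180031 0.05663567]
[[0.004, 0.098, 0.001], [0.004, 0.098, 0.001], [0.004, 0.098, 0.001], [0.004, 0.098, 0.001], [0.005, 0.098, 0.001]]
[[0.001, -0.007, 0.001], [0.001, -0.007, 0.001], [0.001, -0.007, 0.001], [0.001, -0.007, 0.001], [0.001, -0.007, 0.001]]
0.0078
```

View pics/w8.png

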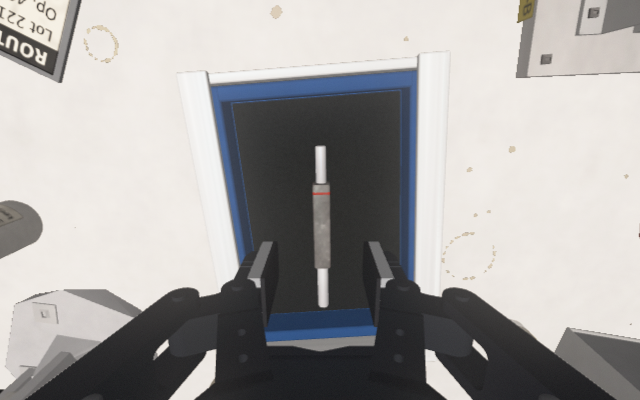

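```bash
python3 - <<'E'
from h import *
c=ci('wrist')
P=[onz(c,q,.0215) for q in [(320,146),(323,307)]];d=P[1]-P[0];print(P,sum(P)/2,np.linalg.norm(d),np.degrees(np.arctan2(d[1],d[0])))
E
```

```text
[array([0.62007174, 0.01523734, 0.0215    ]), array([0.72656315, 0.03152679, 0.0215    ])] [0.67331744 0.02338206 0.0215    ] 0.10773006157178634 8.696831698031414
```

move_arm(
  delta_pos=[
    [0.005, 0.1, 0.002],
    [0.005, 0.1, 0.002],
    [0.005, 0.1, 0.002],
    [0.005, 0.08, 0.002],
    [0.005, 0.05, 0.002],
    [0.003, 0.03, 0],
    [0, 0.02, 0],
    [0, 0.01, 0],
    [0, 0, 0],
    [0, 0, 0],
  ],
  dr=[
    [0, -0.007, 0],
    [0, -0.007, 0],
    [0, -0.007, 0],
    [0, -0.007, 0],
    [0, -0.007, 0],
    [0, 0, 0],
    [0, 0, 0],
    [0, 0, 0],
    [0, 0, 0],
    [0, 0, 0],
  ],
  grip=[0.5, 0.5, 0.5, 0.5, 0.5, 0.5, 0.5, 0.5, 0.5, 0.5],
)

```text
time: 23.65
tool_pos: [0.6742, 0.023, 0.0163]
orientation: [-1.57, -0.124, 0.114]
force: [0.9, -0.0, -0.3]
opening: 0.502
```

```bash
python3 st.py
```

```text
[0.67419 0.02299 0.01627] 98.7 [[0.9885, 0.0067, -0.1513], [0.1513, -0.0021, 0.9885], [0.0063, -1.0, -0.0031]] [ 0.86 -0.02 -0.27] [ 0.008  0.006 -0.016] 0.5024890896801182
```

move_arm(
  delta_pos=[
    [-0.015, -0.012, 0],
    [0, 0, 0],
    [0, 0, 0],
    [0, 0, 0],
    [0, 0, 0],
    [0, 0, 0],
    [0, 0, 0],
    [0, 0, 0],
    [0, 0, 0],
    [0, 0, 0],
  ],
  dr=[
    [0, 0, 0.01],
    [0, 0, 0],
    [0, 0, 0],
    [0, 0, 0],
    [0, 0, 0],
    [0, 0, 0],
    [0, 0, 0],
    [0, 0, 0],
    [0, 0, 0],
    [0, 0, 0],
  ],
  grip=[0.5, 0.5, 0.7, 0.9, 1, 1, 1, 1, 1, 1],
  squeeze=50,
)

```text
time: 24.65
tool_pos: [0.6736, 0.0228, 0.0185]
orientation: [-1.571, -0.122, 0.117]
force: [-0.6, 1.1, 0.6]
opening: 0.098
```

```bash
python3 - <<'E'
exec(open('st.py').read())
im=optics.grab_frame('wrist');cv2.imwrite('pics/w9.png',im)
E
```

```text
[0.67363 0.02282 0.0185 ] 98.7 [[0.9885, 0.0034, -0.1513], [0.1513, -0.0029, 0.9885], [0.0029, -1.0, -0.0034]] [-0.6   1.09  0.6 ] [-0.028 -0.016  0.046] 0.09786422103902531
```

View pics/w9.png

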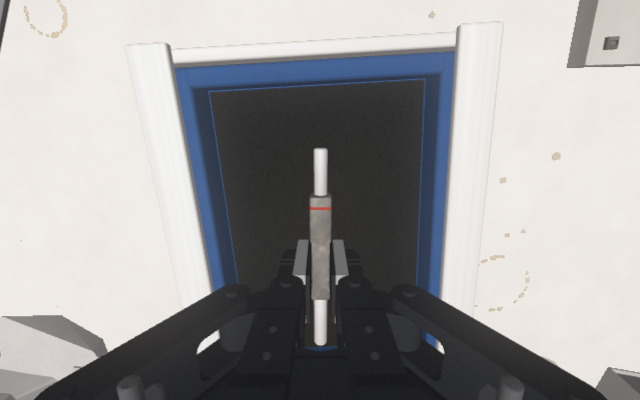

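move_arm(
  delta_pos=[
    [0, -0.03, 0],
    [0, -0.06, 0],
    [0, -0.12, 0],
    [0, -0.2, 0],
    [0, -0.25, 0],
    [0, -0.25, 0],
    [0, -0.25, 0],
    [0, -0.2, 0],
    [0, -0.1, 0],
    [0, 0, 0],
  ],
  dr=[
    [0, 0, 0],
    [0, 0, 0],
    [0, 0, 0],
    [0, 0, 0],
    [0, 0, 0],
    [0, 0, 0],
    [0, 0, 0],
    [0, 0, 0],
    [0, 0, 0],
    [0, 0, 0],
  ],
  grip=[1, 1, 1, 1, 1, 1, 1, 1, 1, 1],
)

```text
time: 25.7
tool_pos: [0.6725, 0.0232, 0.1435]
orientation: [-1.571, -0.121, 0.117]
force: [0.7, -0.4, -2.3]
opening: 0.099
```

```bash
python3 - <<'E'
exec(open('st.py').read())
im=optics.grab_frame('wrist');cv2.imwrite('pics/w10.png',im);crop(im,240,100,400,380,2.1,'pics/w10c.png')
E
```

```text
[0.67255 0.02317 0.14349] 98.7 [[0.9885, 0.0027, -0.1513], [0.1513, -0.0029, 0.9885], [0.0022, -1.0, -0.0033]] [ 0.72 -0.41 -2.26] [-0.002 -0.01  -0.005] 0.09888835067464856
```

View pics/w10.png

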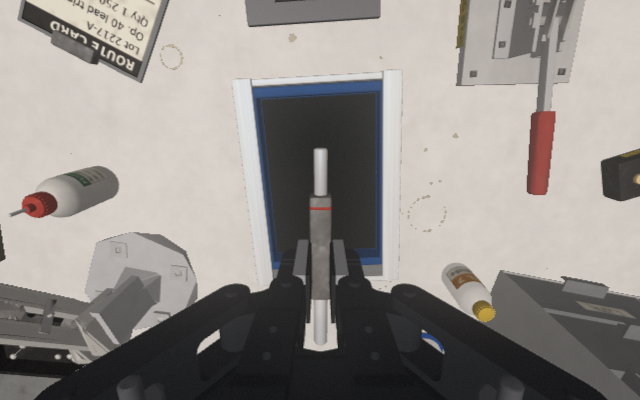

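```bash
python3 - <<'E'
from h import *
import pickle
W=np.load('wc.npz');Ct,ct=W['Ct'],W['ct'];c=ci('wrist');f=308.32
def tp(uv,y):
    d=Ct@np.array([(uv[0]-c['cx'])/f,(uv[1]-c['cy'])/f,1]);return ct+d*(y-ct[1])/d[1]
for y in(-.003,):
    a,b=tp((320.5,149),y),tp((320.5,346),y);print(a,b,(a+b)/2,np.linalg.norm(a-b))
p,M,s=tool();print(p)
for P in [plan(p,M,[((.60,-.10,.19),np.radians(15),10),((.553,-.184,.19),np.radians(-18.6),6)])]:pass
E
```

```text
[-5.57147208e-02 -3.00000000e-03  2.80489943e-05] [ 5.27668952e-02 -3.00000000e-03  4.72066590e-05] [-1.47391283e-03 -3.00000000e-03  3.76278267e-05] 0.10848161771300897
[0.67228417 0.02315138 0.14277711]
[[-0.113, -0.059, -0.139], [-0.091, -0.059, -0.154], [-0.068, -0.059, -0.165], [-0.043, -0.059, -0.173], [-0.017, -0.059, -0.178], [0.009, -0.059, -0.178], [0.034, -0.059, -0.175], [0.06, -0.059, -0.168], [0.083, -0.059, -0.158], [0.105, -0.059, -0.144], [0.144, 0.0, -0.14], [0.157, 0.0, -0.125], [0.168, -0.0, -0.109], [0.178, -0.0, -0.092], [0.186, -0.0, -0.075], [0.193, -0.0, -0.056]]
[[0.0, 0.292, 0.001], [0.0, 0.292, 0.001], [0.0, 0.292, 0.001], [0.0, 0.292, 0.001], [0.0, 0.292, 0.001], [0.0, 0.292, 0.001], [0.0, 0.292, 0.001], [0.0, 0.292, 0.001], [0.0, 0.292, 0.001], [0.0, 0.292, 0.001], [-0.0, 0.195, 0.0], [0.0, 0.195, 0.0], [0.0, 0.195, 0.0], [0.0, 0.195, 0.0], [0.0, 0.195, 0.0], [0.0, 0.195, 0.0]]
0.016
```

move_arm(
  delta_pos=[
    [-0.113, -0.09, -0.139],
    [-0.091, -0.08, -0.154],
    [-0.068, -0.07, -0.165],
    [-0.043, -0.059, -0.173],
    [-0.017, -0.059, -0.178],
    [0.009, -0.059, -0.178],
    [0.034, -0.059, -0.175],
    [0.06, -0.059, -0.168],
    [0.083, -0.04, -0.158],
    [0.105, -0.02, -0.144],
  ],
  dr=[
    [0, 0.292, 0],
    [0, 0.292, 0],
    [0, 0.292, 0],
    [0, 0.292, 0],
    [0, 0.292, 0],
    [0, 0.292, 0],
    [0, 0.292, 0],
    [0, 0.292, 0],
    [0, 0.292, 0],
    [0, 0.292, 0],
  ],
  grip=[1, 1, 1, 1, 1, 1, 1, 1, 1, 1],
)

```text
time: 26.75
tool_pos: [0.5885, -0.1002, 0.1783]
orientation: [-1.321, 1.059, -1.032]
force: [-0.1, 0.4, -0.4]
opening: 0.103
```

```bash
python3 - <<'E'
exec(open('st.py').read())
plan(p,M,[((.553,-.184,.18),np.radians(-18.6),7)])
E
```

```text
[ 0.58849 -0.10024  0.17834] 12.78 [[0.2212, -0.0219, 0.975], [-0.9752, -0.0009, 0.2212], [-0.0039, -0.9998, -0.0216]] [-0.05  0.45 -0.45] [-0.06  -0.019  0.001] 0.10273634380722256
[[0.132, -0.001, -0.095], [0.139, -0.002, -0.084], [0.145, -0.002, -0.073], [0.15, -0.002, -0.062], [0.155, -0.003, -0.05], [0.158, -0.003, -0.037], [0.161, -0.003, -0.025]]
[[0.006, 0.156, 0.001], [0.006, 0.156, 0.001], [0.006, 0.156, 0.001], [0.006, 0.156, 0.001], [0.006, 0.156, 0.001], [0.006, 0.156, 0.001], [0.006, 0.156, 0.001]]
0.013
```

move_arm(
  delta_pos=[
    [0.1, 0, -0.07],
    [0.13, 0, -0.084],
    [0.145, 0, -0.073],
    [0.15, 0, -0.062],
    [0.155, 0, -0.05],
    [0.158, 0, -0.037],
    [0.12, 0, -0.02],
    [0.06, 0, -0.01],
    [0, 0, 0],
    [0, 0, 0],
  ],
  dr=[
    [0.006, 0.156, 0.001],
    [0.006, 0.156, 0.001],
    [0.006, 0.156, 0.001],
    [0.006, 0.156, 0.001],
    [0.006, 0.156, 0.001],
    [0.006, 0.14, 0.001],
    [0.006, 0.1, 0.001],
    [0, 0.05, 0],
    [0, 0, 0],
    [0, 0, 0],
  ],
  grip=[1, 1, 1, 1, 1, 1, 1, 1, 1, 1],
)

```text
time: 27.75
tool_pos: [0.543, -0.1842, 0.167]
orientation: [-1.043, 1.474, -1.441]
force: [0.4, 0.7, -0.2]
opening: 0.102
```

```bash
python3 - <<'E'
exec(open('st.py').read())
import pickle
c=ci('wrist');im=optics.grab_frame('wrist');cv2.imwrite('pics/w11.png',im);pickle.dump(c,open('w11.pkl','wb'));crop(im,220,90,440,310,2.7,'pics/w11c.png')
E
```

```text
[ 0.54297 -0.18422  0.16702] -19.41 [[-0.3324, -0.0213, 0.9429], [-0.9431, 0.0071, -0.3323], [0.0004, -0.9997, -0.0225]] [ 0.43  0.67 -0.25] [-0.001 -0.024 -0.017] 0.10189098309632083
```

View pics/w11.png

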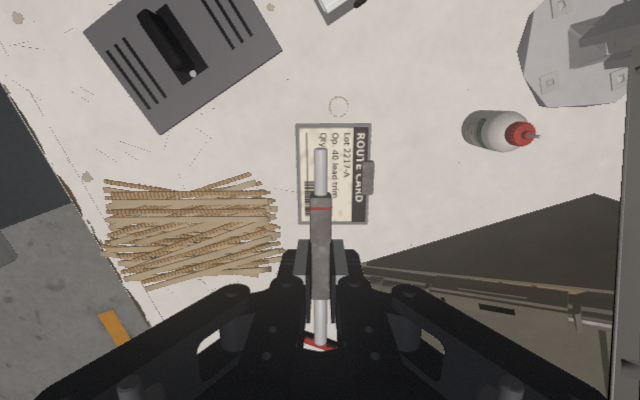

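View pics/w11c.png

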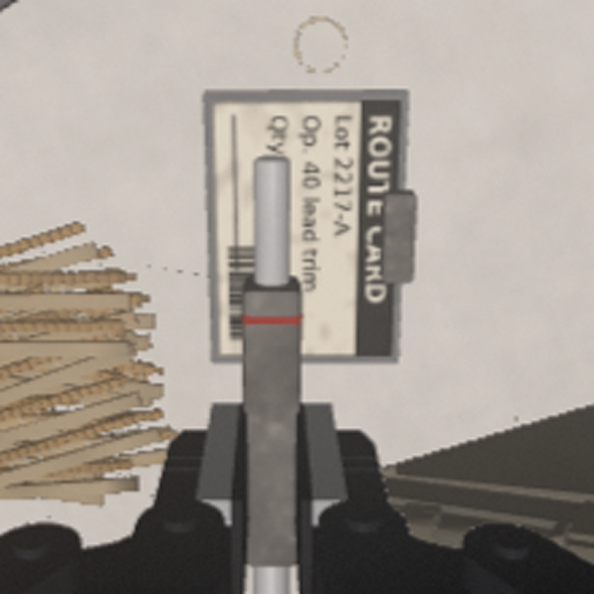

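```bash
python3 - <<'E'
from h import *
import pickle
c=pickle.load(open('w11.pkl','rb'))
k=lambda q:(220+q[0]/2.7-.31,90+q[1]/2.7-.31)
P=[onz(c,k(q),.003) for q in [(205,90),(408,90),(398,362),(212,362)]]
TL,TR,BR,BL=P
ctr=sum(P)/4;d=(TL-BL)+(TR-BR);y=np.arctan2(d[1],d[0]);e=(TR-TL)+(BR-BL);print(ctr,np.degrees(y),np.degrees(np.arctan2(e[1],e[0])))
print(np.linalg.norm(TL-BL),np.linalg.norm(TR-BR),np.linalg.norm(TR-TL),np.linalg.norm(BR-BL))
yaw=y-np.pi/2;o=ctr+.001*np.array([np.cos(yaw),np.sin(yaw),0]);print('origin',o,np.degrees(yaw))
print(k((400,190)),onz(c,k((386,237)),.013))
E
```

```text
[ 0.55413071 -0.18207168  0.003     ] 70.95384792866209 -19.143043773952506
0.10458621060193572 0.10404209942017185 0.0725999021098301 0.07328844716754242
origin [ 0.55507597 -0.182398    0.003     ] -19.046152071337918
(367.83814814814815, 160.06037037037038) [ 0.58180688 -0.1910375   0.013     ]
```

```bash
python3 - <<'E'
exec(open('st.py').read())
plan(p,M,[((.5514,-.1837,.022),np.radians(-18.9),8)])
E
```

```text
[ 0.54302 -0.18412  0.16703] -19.41 [[-0.3323, -0.0214, 0.9429], [-0.9432, 0.007, -0.3322], [0.0005, -0.9997, -0.0225]] [ 0.27  0.19 -2.31] [-0.031  0.006 -0.035] 0.10043283043088068
[[-0.005, 0.226, 0.017], [-0.005, 0.226, 0.017], [-0.005, 0.226, 0.016], [-0.005, 0.226, 0.015], [-0.005, 0.226, 0.015], [-0.005, 0.226, 0.014], [-0.005, 0.227, 0.013], [-0.005, 0.227, 0.013]]
[[0.006, -0.002, 0.0], [0.006, -0.002, 0.0], [0.006, -0.002, 0.0], [0.006, -0.002, 0.0], [0.006, -0.002, 0.0], [0.006, -0.002, 0.0], [0.006, -0.002, 0.0], [0.006, -0.002, 0.0]]
0.0182
```

move_arm(
  delta_pos=[
    [-0.005, 0.15, 0.017],
    [-0.005, 0.22, 0.017],
    [-0.005, 0.226, 0.016],
    [-0.005, 0.226, 0.015],
    [-0.005, 0.226, 0.015],
    [-0.005, 0.226, 0.014],
    [-0.005, 0.2, 0.013],
    [-0.005, 0.13, 0.013],
    [0, 0.05, 0],
    [0, 0, 0],
  ],
  dr=[
    [0.006, -0.002, 0],
    [0.006, -0.002, 0],
    [0.006, -0.002, 0],
    [0.006, -0.002, 0],
    [0.006, -0.002, 0],
    [0.006, -0.002, 0],
    [0.006, -0.002, 0],
    [0.006, -0.002, 0],
    [0, 0, 0],
    [0, 0, 0],
  ],
  grip=[1, 1, 1, 1, 1, 1, 1, 1, 1, 1],
)

```text
time: 28.8
tool_pos: [0.5569, -0.1785, 0.0307]
orientation: [-1.037, 1.433, -1.442]
force: [0.7, -0.8, -1.1]
opening: 0.103
```

```bash
python3 - <<'E'
exec(open('st.py').read())
plan(p,M,[((.5514,-.1837,.012),np.radians(-18.9),5)])
E
```

```text
[ 0.55687 -0.17851  0.03074] -18.17 [[-0.3119, 0.0069, 0.9501], [-0.9501, -0.001, -0.3119], [-0.0012, -1.0, 0.0069]] [ 0.75 -0.84 -1.14] [ 0.024  0.023 -0.026] 0.10284629287614679
[[0.017, 0.047, -0.009], [0.017, 0.047, -0.009], [0.017, 0.047, -0.009], [0.017, 0.047, -0.009], [0.017, 0.047, -0.009]]
[[-0.003, 0.005, -0.0], [-0.003, 0.005, -0.0], [-0.003, 0.005, -0.0], [-0.003, 0.005, -0.0], [-0.003, 0.005, -0.0]]
0.004
```

move_arm(
  delta_pos=[
    [0.017, 0.047, -0.009],
    [0.017, 0.047, -0.009],
    [0.017, 0.047, -0.009],
    [0.017, 0.03, -0.009],
    [0.014, 0.02, -0.009],
    [0, 0.01, 0],
    [0, 0, 0],
    [0, 0, 0],
    [0, 0, 0],
    [0, 0, 0],
  ],
  dr=[
    [-0.003, 0.005, 0],
    [-0.003, 0.005, 0],
    [-0.003, 0.005, 0],
    [-0.003, 0.005, 0],
    [-0.003, 0.005, 0],
    [0, 0, 0],
    [0, 0, 0],
    [0, 0, 0],
    [0, 0, 0],
    [0, 0, 0],
  ],
  grip=[1, 1, 1, 1, 1, 1, 1, 1, 1, 1],
)

```text
time: 29.8
tool_pos: [0.5534, -0.1851, 0.0166]
orientation: [-1.03, 1.445, -1.451]
force: [0.7, -0.5, -1.0]
opening: 0.098
```

```bash
python3 - <<'E'
exec(open('st.py').read())
im=optics.grab_frame('wrist');cv2.imwrite('pics/w12.png',im)
plan(p,M,[((.5514,-.1837,.0065),np.radians(-18.9),5)])
E
```

```text
[ 0.5534  -0.18511  0.01657] -18.97 [[-0.325, 0.0048, 0.9457], [-0.9457, -0.0003, -0.325], [-0.0013, -1.0, 0.0046]] [ 0.7  -0.51 -1.  ] [-0.006  0.027  0.013] 0.09758572658825823
[[-0.002, 0.025, -0.006], [-0.002, 0.025, -0.006], [-0.002, 0.025, -0.006], [-0.002, 0.025, -0.006], [-0.002, 0.025, -0.006]]
[[-0.002, -0.0, -0.001], [-0.002, -0.0, -0.001], [-0.002, -0.0, -0.001], [-0.002, -0.0, -0.001], [-0.002, -0.0, -0.001]]
0.0021
```

View pics/w12.png

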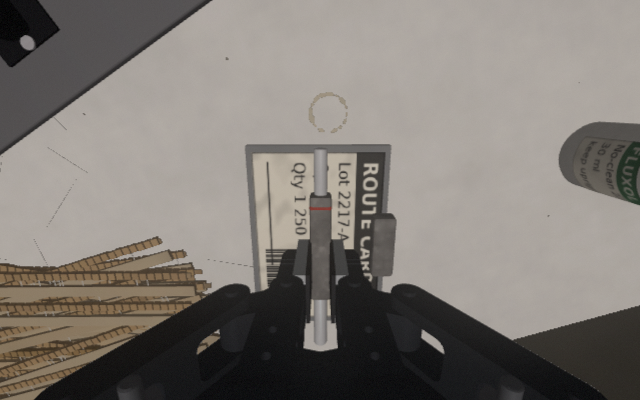

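```bash
python3 - <<'E'
from h import *
p,M,s=tool();c=ci('wrist')
a,b=onz(c,(246.5,145.5),.003),onz(c,(391.5,145.5),.003);print(a,b,np.linalg.norm(a-b))
e=(b-a)/np.linalg.norm(b-a);yaw=np.arctan2(e[1],e[0]);X=np.array([np.cos(yaw),np.sin(yaw),0]);Y=np.array([-np.sin(yaw),np.cos(yaw),0])
o=(a+b)/2+.001*X-.052*Y;print('card',o,np.degrees(yaw))
g=p+M@np.array([-.0015,-.003,0]);print('gauge',g,'in card',(g-o)@X,(g-o)@Y)
E
```

```text
[ 0.53689267 -0.12116825  0.003     ] [ 0.60584754 -0.14493029  0.003     ] 0.07293427461583209
card [ 0.5553739  -0.18253787  0.003     ] -19.014096608287304
gauge [ 0.55386293 -0.18368911  0.01955778] in card -0.0010534548588026387 -0.001580708004919241
```

move_arm(
  delta_pos=[
    [-0.006, 0.025, -0.006],
    [-0.006, 0.025, -0.006],
    [-0.006, 0.025, -0.006],
    [-0.002, 0.02, -0.006],
    [0, 0.012, 0],
    [0, 0.008, 0],
    [0, 0.005, 0],
    [0, 0, 0],
    [0, 0, 0],
    [0, 0, 0],
  ],
  dr=[
    [0, 0, 0],
    [0, 0, 0],
    [0, 0, 0],
    [0, 0, 0],
    [0, 0, 0],
    [0, 0, 0],
    [0, 0, 0],
    [0, 0, 0],
    [0, 0, 0],
    [0, 0, 0],
  ],
  grip=[1, 1, 1, 1, 1, 1, 1, 1, 1, 1],
)

```text
time: 30.85
tool_pos: [0.552, -0.1826, 0.006]
orientation: [-1.03, 1.445, -1.45]
force: [0.5, 0.1, -1.4]
opening: 0.104
```

```bash
python3 st.py
```

```text
[ 0.55205 -0.18263  0.00601] -18.96 [[-0.3248, 0.0047, 0.9458], [-0.9458, -0.0003, -0.3248], [-0.0013, -1.0, 0.0045]] [ 0.52  0.15 -1.37] [ 0.012  0.011 -0.002] 0.10437255428981465
```

Still carrying weight; lower about half a millimetre at a time.

move_arm(
  delta_pos=[
    [0, 0.006, 0],
    [0, 0.006, 0],
    [0, 0, 0],
    [0, 0, 0],
    [0, 0, 0],
    [0, 0, 0],
    [0, 0, 0],
    [0, 0, 0],
    [0, 0, 0],
    [0, 0, 0],
  ],
  dr=[
    [0, 0, 0],
    [0, 0, 0],
    [0, 0, 0],
    [0, 0, 0],
    [0, 0, 0],
    [0, 0, 0],
    [0, 0, 0],
    [0, 0, 0],
    [0, 0, 0],
    [0, 0, 0],
  ],
  grip=[1, 1, 1, 1, 1, 1, 1, 1, 1, 1],
)

```text
time: 31.85
tool_pos: [0.5523, -0.1827, 0.0055]
orientation: [-1.03, 1.445, -1.451]
force: [-0.5, -1.2, 0.1]
opening: 0.103
```

```bash
python3 st.py
```

```text
[ 0.55231 -0.18272  0.00552] -18.96 [[-0.3249, 0.0054, 0.9457], [-0.9458, -0.0005, -0.3249], [-0.0013, -1.0, 0.0052]] [-0.5  -1.15  0.11] [-0.015 -0.023 -0.01 ] 0.10262314761703607
```

move_arm(
  delta_pos=[
    [0, 0.006, 0],
    [0, 0.005, 0],
    [0, 0, 0],
    [0, 0, 0],
    [0, 0, 0],
    [0, 0, 0],
    [0, 0, 0],
    [0, 0, 0],
    [0, 0, 0],
    [0, 0, 0],
  ],
  dr=[
    [0, 0, 0],
    [0, 0, 0],
    [0, 0, 0],
    [0, 0, 0],
    [0, 0, 0],
    [0, 0, 0],
    [0, 0, 0],
    [0, 0, 0],
    [0, 0, 0],
    [0, 0, 0],
  ],
  grip=[1, 1, 1, 1, 1, 1, 1, 1, 1, 1],
)

```text
time: 32.85
tool_pos: [0.5524, -0.1827, 0.0055]
orientation: [-1.03, 1.444, -1.451]
force: [-1.0, 1.0, 1.3]
opening: 0.1
```

```bash
python3 st.py
```

```text
[ 0.55238 -0.18274  0.00546] -18.96 [[-0.3248, 0.0058, 0.9458], [-0.9458, -0.0007, -0.3248], [-0.0012, -1.0, 0.0057]] [-1.03  1.04  1.28] [0.005 0.222 0.017] 0.10033668370662296
```

move_arm(
  delta_pos=[
    [0, 0, 0],
    [0, 0, 0],
    [0, 0, 0],
    [0, 0, 0],
    [0, -0.03, 0],
    [0, -0.1, 0],
    [0, -0.2, 0],
    [0, -0.35, 0],
    [0, -0.4, 0],
    [0, -0.3, 0],
  ],
  dr=[
    [0, 0, 0],
    [0, 0, 0],
    [0, 0, 0],
    [0, 0, 0],
    [0, 0, 0],
    [0, 0, 0],
    [0, 0, 0],
    [0, 0, 0],
    [0, 0, 0],
    [0, 0, 0],
  ],
  grip=[0.85, 0.78, 0.76, 0.76, 0.76, 0.76, 0.76, 0.76, 0.76, 0.76],
)

```text
time: 33.85
tool_pos: [0.549, -0.1818, 0.1166]
orientation: [-1.035, 1.452, -1.446]
force: [0.5, -0.7, 1.0]
opening: 0.237
```

```bash
python3 - <<'E'
exec(open('st.py').read())
import pickle
c=ci('wrist');im=optics.grab_frame('wrist');cv2.imwrite('pics/w13.png',im);pickle.dump(c,open('w13.pkl','wb'))
E
```

```text
[ 0.54895 -0.18176  0.11664] -18.96 [[-0.3248, -0.0023, 0.9458], [-0.9458, 0.0021, -0.3248], [-0.0012, -1.0, -0.0029]] [ 0.53 -0.67  0.98] [-0.049 -0.031  0.066] 0.23660652419795555
```

View pics/w13.png

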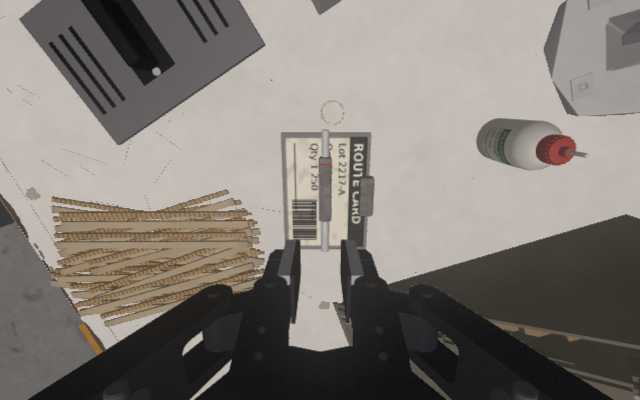

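```bash
python3 - <<'E'
from h import *
import pickle
c=pickle.load(open('w13.pkl','rb'))
a,b=onz(c,(281.5,132.5),.003),onz(c,(371.5,132.5),.003)
X=(b-a)/np.linalg.norm(b-a);Y=np.array([-X[1],X[0],0]);o=(a+b)/2+.001*X-.052*Y
g=[onz(c,q,.0085) for q in [(325,130),(325,250.5)]];m=sum(g)/2;d=g[0]-g[1]
print(np.linalg.norm(b-a),np.linalg.norm(d),o,m,(m-o)@X,(m-o)@Y,np.degrees(np.arctan2(d@X,d@Y)))
E
```

```text
0.0733835884643247 0.10557600661163384 [ 0.55545145 -0.18266548  0.003     ] [ 0.55402838 -0.18046681  0.0085    ] -0.0020600742857092716 0.0016172026890138949 -0.2503665344561104
```

move_arm(
  delta_pos=[
    [0, -0.4, 0],
    [0, -0.4, 0],
    [0, -0.4, 0],
    [0, -0.3, 0],
    [0, -0.1, 0],
    [0, 0, 0],
    [0, 0, 0],
    [0, 0, 0],
    [0, 0, 0],
    [0, 0, 0],
  ],
  dr=[
    [0, 0, 0],
    [0, 0, 0],
    [0, 0, 0],
    [0, 0, 0],
    [0, 0, 0],
    [0, 0, 0],
    [0, 0, 0],
    [0, 0, 0],
    [0, 0, 0],
    [0, 0, 0],
  ],
  grip=[0.5, 0.5, 0.5, 0.5, 0.5, 0.5, 0.5, 0.5, 0.5, 0.5],
)

```text
time: 34.9
tool_pos: [0.5487, -0.1818, 0.2541]
orientation: [-1.031, 1.446, -1.449]
force: [0.3, 0.5, -0.1]
opening: 0.499
```

```bash
python3 - <<'E'
exec(open('st.py').read())
im=optics.grab_frame('wrist');cv2.imwrite('pics/w14.png',im)
im=optics.grab_frame('side');cv2.imwrite('pics/s14.png',im)
E
```

```text
[ 0.54868 -0.18185  0.25412] -18.96 [[-0.3248, 0.0032, 0.9458], [-0.9458, 0.0003, -0.3248], [-0.0013, -1.0, 0.0029]] [ 0.32  0.5  -0.1 ] [-0.007 -0.003 -0.001] 0.4994487192606672
```

View pics/w14.png

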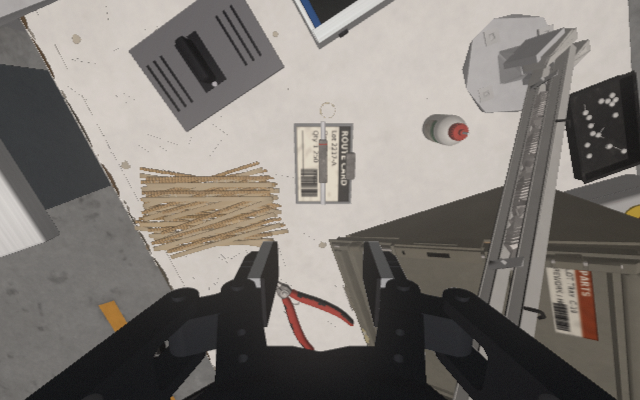

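View pics/s14.png

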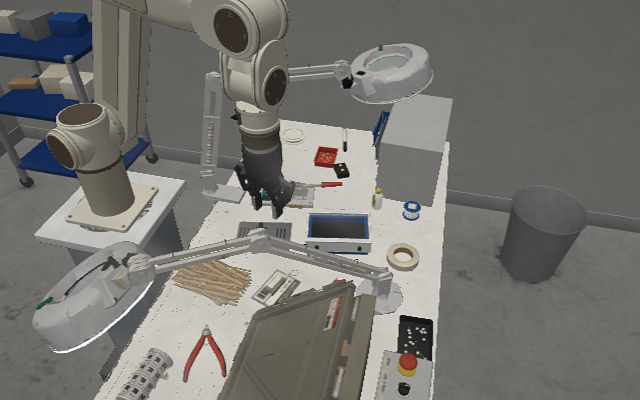

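The lid lies flat with its bar up at (205,60) in the wrist view, and the gauge lies on the card at (323,163), clear of the clip. In the side view the case is empty, and the bottle, box and tray have not moved. The gripper is at z = 0.25 m and touches nothing.

```bash
python3 -c "
from plant import order
print(order.finish_job())"
```

```text
the job is handed in; nothing more can be done
None
```

The job is done and was handed in at about 35 s of the 61 s allowed; the hand-in gave no verdict.

- **Lid:** I lifted it until it touched the guide roofs lightly, at a reading of about 4 N. I then lowered it 1.7 mm and slid it out with no resistance in the readings between moves. It now lies flat, pull bar up, on the clear stretch of worktop between the jig and the sticks.
- **Gauge:** I lowered it until the force reading showed it resting on the card, then let go. The last wrist picture put its middle 2 mm to the card's -x side and 1.6 mm along y, turned 0.25°, clear of the clip.
- **Bystanders:** the bottle, box and tray look unmoved in the last pictures, judged by eye only. The gripper ended 0.25 m up, touching nothing.

**Checks that disagreed:**
- The camera estimate of the frame offset u was about 0.4 mm, but by feel it was about 1.7 mm; I went by feel.
- The top and wrist cameras differed by about 2–3 mm on the case and card positions. The wrist view gave the final gauge check.
- The first small lowering after the roof contact moved only 0.2 mm of the 1.3 mm asked. I lowered again before sliding on, but 2 mm of slide had already been made at the higher position, behind the lip, with no rise in force.

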